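# Empty the drying tray and gauge its enamel

### The arm

A 6-joint arm with a two-finger parallel gripper is mounted at the origin on a cart in front of the work surface, level with it; the furniture and walls round the work are solid. World frame = base frame: x ahead of the robot, y to its left, z up, the work surface at z = 0. Lengths are in mm, angles in rad, forces in N, time in s.
With the tool pointing down it reaches from about 350 to 975 mm from the base axis. Payload 7.1 kg.
Tool frame: the origin (TCP) lies on the mounting face of the last link; the fingertips stand 182 mm ahead of it and the grasp point (between the pads) lies 163 mm ahead of it (ctrl.finger_overhang is the distance from the TCP to the fingertips, in mm); z points along the fingers, y is the direction in which the jaws open and shut (so a half turn about z gives the same grasp; the last joint's range is limited). The gripper opens to 88 mm and grips with 3 to 60 N. Pads are 20 mm wide; open, the fingers measure 115 mm over their backs; the gripper's body (75 mm by 178 mm) begins 61 mm behind the grasp point.
Start: joints at [-1.219, 0.423, 1.63, -0, 1.089, -0.019], TCP at [226.492, -582.501, 404.675] pointing down, gripper open.
Joint ranges: [-3, 3], [-0.9, 2.11], [0.09, 2.58], [-1.31, 4.45], [0.11, 2.69], [-2.54, 2.54]. Speed limits (rad/s): [2.39, 2.39, 3.01, 3.14, 3.14, 3.14].

### API

Orientations are given as a rotation vector (axis times angle).
In Python, from workcell import ctrl, viewer, recognise gives the robot as it stands.
- The arm moves only by the shell command python3 -m handwheel 'ROWS'. ROWS is JSON, a list of rows, each an object of numbers: "gripper": the closure, from 0 (fully open) to 1 (shut); "tx", "ty", "tz": the shift along the tool's x, y, z in m; "rx", "ry", "rz": the turn, a rotation vector about the tool's x, y, z in degrees. In form: [{"gripper": .., "tx": .., "ty": .., "tz": .., "rx": .., "ry": .., "rz": ..}, ...]. A call has 1 to 8 rows; each row shifts and turns the commanded pose from where the row before left it, along the tool's axes as they then stand; what a row does not reach is not made up. A row lasts 1/8 s, in which the tool goes at most 62.5 mm and 10.7 degrees, less where a joint would pass 70% of its speed; a pose out of reach is approached as far as the arm can. A call with a gripper value outside its range is refused whole. The fingers move at their own pace and stop on an object; the grip force is fixed at half the most. Time passes only in rows, so rows that do not move let the fingers close. It gives the time, the measured TCP pose, the force and the opening at its end, in the units of the state.
- ctrl.get_obs(): the state, without advancing time (a new reading comes with each control period).
- viewer.get_image(name): name is "scene" or "top"; returns a dict with "image" (384x512x3 uint8, red, green, blue), "range_z" (384x512 float32, mm along the optical axis (not along the pixel's ray), 0 where there is no reading), "vfov" (degrees; the focal length in pixels is half the picture's height over the tangent of half this angle, whatever the lens; pixels are square), "cx", "cy" (the principal point, pixels), "k1" (the pictures are not rectified: a ray, as slopes to the right and down, at radius r is drawn at 1 + k1 r^2 times it, then the intrinsics apply), "extrinsics" (4x4, takes a point from world to camera coordinates). Camera axes: x right, y up, looking along -z (the intrinsics and any distortion apply to the point x, -y, -z); pixel columns grow to the right and rows downward; lengths in mm; the calibration is good to about 2 mm. A picture is of the moment at which its call begins.
- ctrl.close_job(): hands the job in, once; it reports no verdict.
Trained networks look in a picture, given as the dict that the camera call returned (one of the last four; its "shot" number tells which), for a name from the list of things; names that differ only in an ending like _2 or _b are one class to them, and where a whole thing is asked for, a point or a joint stands for the part that bears it (a point fixed in the world has none). Each returns a list of dicts, best first, with "p" (0 to 1); they miss things now and then, are a little off and sometimes report something else, mostly with a low value. They report only what shows in the picture. A call takes as long as a camera call. They do not tell look-alikes from the thing itself.
- recognise(picture, name): "xy" ([column, row] as shares, 0 to 1, of the picture: columns of its width, rows of its height, amid what is visible of it).
The state is a dict: "t": time; "qpos": joint angles; "qvel": joint speeds; "joint_torque": joint torques, N m; "ee_pos": TCP position; "orientation": TCP orientation; "ft_force": force on the tool from outside, world axes, zero at the start; "moment": the same for the moment, N m; "width": finger opening in mm.
Only numpy, scipy, OpenCV 4.12 (cv2) and the standard library are available. Lean on these libraries where they do the work, as an engineer would, in place of code of your own. Each camera call takes 0.05 s, during which the arm holds its last target.

### The job

The enamel of the white drying tray has to be checked at the spot ringed in red. Pick the tray up and tip it so that the four clean stoppers slide off its open lip into the steel dish without the gripper touching them, and set the empty tray back flat on the bench and let go of it; then lift the coating gauge out of its dock and hold it upright on the tray with its probe inside the red ring, pressing lightly until the red band on the spring probe has gone in but without bottoming the probe or pressing hard. Finish while still holding the gauge there, and leave the dish and the other things on the bench where they are.

Things in the scene. Friction and masses are not known exactly. Their poses are not given: they have to be found in the camera images.
- tray: loose white enamelled tray with blue rim, 152 mm long (x), 92 mm wide (y), floor 3 mm thick, 0.18 kg. Origin: centre of its underside. End at -x open, no wall (pouring lip); 16 mm side walls along y = +-44.5 mm; back wall with black rubber grip at +x. At first the lip faces roughly to the robot. The smooth stoppers start to slide at 14 to 20 degrees of tilt
- tray_grip (a point): centre of the tray's black rubber grip on the back wall: 12 mm thick (along tray x), 56 mm wide (along tray y), from 24 to 56 mm above the tray's underside; this point is 40 mm above the underside, at tray x = +74.5 mm. Made to be pinched from above, closing along tray x. Axes as the tray's
- lip (a point): middle of the upper edge of the tray's open pouring lip, at tray x = -76 mm, 3 mm above its underside. Axes as the tray's
- spot (a point): centre of the red ring drawn on the tray's floor (ring 20 mm inner, 24 mm outer diameter), at tray x = -28 mm, y = +12 mm, on the floor's upper face 3 mm above the underside; a stopper may cover it at first. Axes as the tray's
- dish: round open stainless steel dish, 160 mm outer diameter at the rim, 148 mm at the foot, 63 mm tall, wall 3 mm, floor 4 mm thick; loose, 0.45 kg. Origin: centre of its underside. It stands left or right of the tray, the dock on the other side
- stopper_0: teal polyethylene stopper, flange 26 mm diameter and 6 mm thick with a 21 to 18 mm plug above it, 24 mm tall in all, about 12 g, standing on the tray on its flange. Origin: centre of the flange's outer face
- stopper_1: teal polyethylene stopper, flange 26 mm diameter and 6 mm thick with a 21 to 18 mm plug above it, 24 mm tall in all, about 12 g, standing on the tray on its flange. Origin: centre of the flange's outer face
- stopper_2: teal polyethylene stopper, flange 26 mm diameter and 6 mm thick with a 21 to 18 mm plug above it, 24 mm tall in all, about 12 g, standing on the tray on its flange. Origin: centre of the flange's outer face
- stopper_3: teal polyethylene stopper, flange 26 mm diameter and 6 mm thick with a 21 to 18 mm plug above it, 24 mm tall in all, about 12 g, standing on the tray on its flange. Origin: centre of the flange's outer face
- gauge: hand-held coating gauge, 125 mm long, 0.14 kg, upright in its dock. Origin: tip of its extended probe, z up along the gauge. Grey housing 26 mm thick (x) by 40 mm wide (y), 35 to 125 mm above the origin, display on the -x face; below it a black nose, 20 mm diameter, 20 to 35 mm; below that the steel spring probe, 10 mm diameter. In the dock the housing stands free from 54 mm up
- probe (a joint): how far the spring probe is pushed into the gauge: 0 fully out, stop at 0.009 m; the red band on it (the uppermost 3 mm beside the nose) has gone in at 0.003 m. The spring pushes 1.5 N at 0 and about 0.5 N more per mm (4.3 N at 5.5 mm)
- probe_tip (a point): tip of the spring probe, on its axis: touches the surface. Axes as the gauge's, z up
- dock: fixed black dock: foot 78 (x) by 92 (y) by 6 mm, pocket 46 by 62 mm outside, 62 mm tall, 30 by 44 mm inside, holding the housing's lowest 17 mm with 2 mm of play a side; the housing rests on ledges 45 mm above the bench, the gauge's origin 10 mm above the bench. Lift the gauge straight up by 55 mm or more to clear it. Origin: centre of its underside; yaw as the gauge's
- beaker_small: small clear beaker, 56 mm tall; a bystander to be left alone. Origin: centre of its underside
- marker_red: red-and-white marker pen, 132 mm, lying near the front edge; a bystander to be left alone. Origin: centre of its underside
- petri: petri dish, 62 mm; a bystander to be left alone. Origin: centre of its underside
- tweezers: steel tweezers, 131 mm; a bystander to be left alone. Origin: centre of its underside
- spatula: steel spatula, 180 mm; a bystander to be left alone. Origin: centre of its underside
There are look-alikes about, which are no part of the job. There is more than one size of the gauge; the job needs the largest.

How it is judged:
By the outcome, as a careful person would: the job done as asked, in the order asked, and still so for the second after the job is handed in, while the arm keeps its last pose, push and grip.
It also fails if it takes over 64 s, if anything falls off the work surface, if the arm or the gripper's body presses on something with over 40 N, if the wrist force passes 120 N, or if a joint passes its speed limit or range.

## Working session

There is one attempt and no reset: what is moved stays moved. The work goes in short steps, Python scripts to look and compute and a shell command to move; the robot and the scene stay as the last step left them, time stands still between calls to the robot, and variables do not carry over. Pictures are saved under pics/ and viewed, and the job is handed in when it is done.

```bash
ls; mkdir -p pics; cat > h.py <<'E'
import numpy as np, cv2
from scipy.spatial.transform import Rotation as R
from workcell import ctrl, viewer, recognise
def intr(p):
    h,w=p["image"].shape[:2]; f=h/2/np.tan(np.radians(p["vfov"])/2)
    K=np.array([[f,0,p["cx"]],[0,f,p["cy"]],[0,0,1]]); return K,np.array([p["k1"],0,0,0,0.])
def px2w(p,u,v,z=None,depth=None):
    K,d=intr(p); a=cv2.undistortPoints(np.array([[[u,v]]],float),K,d)[0,0]
    E=np.array(p["extrinsics"]); Rm,t=E[:3,:3],E[:3,3]
    ray=np.array([a[0],-a[1],-1.]); c=-Rm.T@t; r=Rm.T@ray
    if z is not None: return c+r*(z-c[2])/r[2]
    if depth is None: depth=p["range_z"][int(round(v)),int(round(u))]
    return c+r*depth
def w2px(p,X):
    K,d=intr(p); E=np.array(p["extrinsics"]); c=E[:3,:3]@np.array(X,float)+E[:3,3]
    q=np.array([c[0],-c[1],-c[2]])
    return cv2.projectPoints(q.reshape(1,1,3),np.zeros(3),np.zeros(3),K,d)[0].ravel()
def cloud(p):
    K,d=intr(p); h,w=p["image"].shape[:2]; uu,vv=np.meshgrid(np.arange(w),np.arange(h))
    a=cv2.undistortPoints(np.stack([uu,vv],-1).reshape(-1,1,2).astype(float),K,d).reshape(h,w,2)
    E=np.array(p["extrinsics"]); ray=np.stack([a[...,0],-a[...,1],-np.ones((h,w))],-1)*p["range_z"][...,None]
    P=(ray-E[:3,3])@E[:3,:3]; P[p["range_z"]==0]=np.nan; return P
def save(p,n,crop=None,s=1):
    im=p["image"][...,::-1]
    if crop: im=im[crop[1]:crop[3],crop[0]:crop[2]]
    cv2.imwrite("pics/"+n,cv2.resize(im,None,fx=s,fy=s,interpolation=cv2.INTER_CUBIC))
E
python3 - <<'E'
from h import *
import pickle
o=ctrl.get_obs(); print(o, ctrl.finger_overhang)
for n in("scene","top"):
    p=viewer.get_image(n); save(p,n+"0.png",s=1.5); pickle.dump(p,open(n+"0.pkl","wb"))
    print(n,p["vfov"],p["k1"],np.round(p["extrinsics"],3).tolist())
    for k in["tray","tray_grip","lip","spot","dish","stopper_0","gauge","probe_tip","dock","beaker_small","marker_red","petri","tweezers","spatula"]:
        r=recognise(p,k)
        for q in r[:6]:
            u,v=q["xy"][0]*512,q["xy"][1]*384
            print(k,round(q["p"],2),round(u),round(v),np.round(px2w(p,u,v)))
E
```

```text
pics
{'t': 0.0, 'qpos': array([-1.21903563e+00,  4.23855630e-01,  1.63069332e+00, -2.79955520e-05,
        1.08857782e+00, -1.89959503e-02]), 'qvel': array([ 1.59927853e-03, -1.09247021e-03,  8.90425637e-04, -1.39363791e-03,
       -1.36310711e-04, -6.81033534e-05]), 'joint_torque': array([ 1.17701718e-03, -5.44619465e+01, -2.73670989e+01,  6.45012874e-02,
        2.27942172e-02, -1.11659938e-04]), 'ee_pos': array([ 226.37840954, -582.2642587 ,  403.89093871]), 'orientation': array([-3.08627969e+00, -5.78795248e-01,  4.37294427e-04]), 'ft_force': array([ 0.03848088,  0.21543953, -0.01334847]), 'moment': array([ 0.04812657, -0.00081344,  0.00428709]), 'width': 87.34645998415817} 182.0
scene 51.14177636462299 0.037733639451889636 [[-0.801, -0.598, -0.006, 397.978], [0.373, -0.507, 0.777, -275.348], [-0.468, 0.62, 0.629, -696.379], [0.0, 0.0, 0.0, 1.0]]
tray 0.87 257 226 [510.  11.  25.]
tray_grip 0.93 255 224 [518.   8.  27.]
lip 0.96 254 221 [544. -20.  -1.]
lip 0.2 268 224 [501. -18.  16.]
spot 0.84 255 222 [540. -17.   2.]
dish 0.85 220 317 [432. 228.   3.]
stopper_0 0.67 256 231 [5
[... 636 characters left out ...]
92 [531.   2.   4.]
tray 0.31 264 204 [499. -24.  25.]
tray 0.26 228 136 [670.  66.   7.]
lip 0.68 256 195 [522.  -3.   2.]
dish 0.67 147 241 [412. 264.   7.]
stopper_0 0.6 243 212 [481.  26.  26.]
stopper_0 0.39 249 197 [516.  12.  26.]
gauge 0.81 355 224 [ 450. -215.  135.]
gauge 0.6 344 184 [ 539. -202.   84.]
gauge 0.5 397 209 [ 484. -320.   87.]
gauge 0.31 251 195 [522.   9.  13.]
probe_tip 0.39 253 195 [523.   4.   2.]
dock 0.68 344 223 [ 453. -206.   56.]
beaker_small 0.92 152 135 [677. 258.   2.]
marker_red 0.65 253 264 [357.   4.  11.]
petri 0.7 254 198 [516.   2.   5.]
petri 0.62 348 145 [ 641. -226.   16.]
spatula 0.48 224 135 [672.  76.   5.]
spatula 0.44 241 213 [480.  31.  25.]
```

View pics/scene0.png

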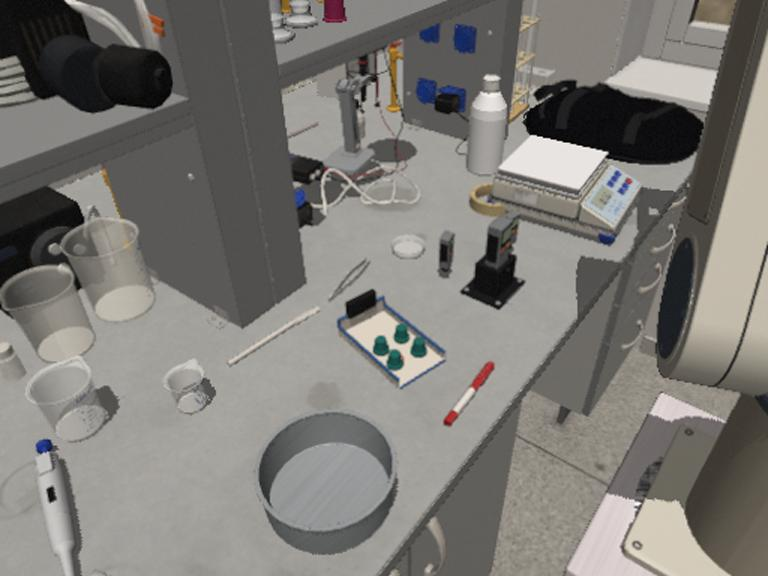

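View pics/top0.png

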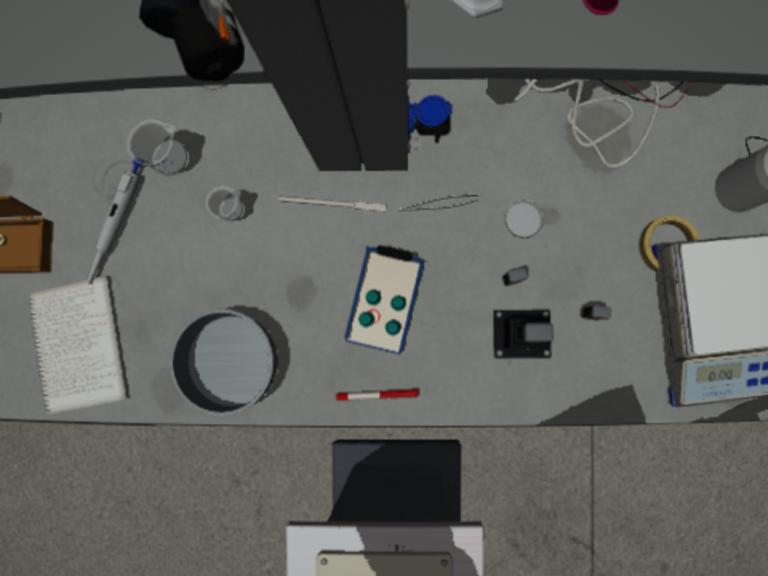

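Top view: the tray is at (256,200) with its lip toward the robot. The dish is at (147,241), left of the tray, and the dock with its gauge is at (350,222). Things that could be taken for the gauge are the docked one (355,224), a small one at (344,184) and another at (397,209). The docked one is the tallest. Next I'll measure.

```bash
python3 - <<'E'
from h import *
import pickle
for n in("scene","top"):
    p=pickle.load(open(n+"0.pkl","rb")); P=cloud(p)
    hsv=cv2.cvtColor(p["image"],cv2.COLOR_RGB2HSV)
    reg=(P[...,0]>420)&(P[...,0]<620)&(abs(P[...,1])<110)
    # tray : blue
    b=reg&(hsv[...,0]>100)&(hsv[...,0]<125)&(hsv[...,1]>110)
    Q=P[b]; print(n,"blue z pct",np.nanpercentile(Q[:,2],[5,50,90,98]).round(1),len(Q))
    rc=cv2.minAreaRect(Q[:,:2].astype(np.float32)); print("rect",rc, cv2.boxPoints(rc).round(1).tolist())
    k=reg&(hsv[...,2]<60)&(P[...,2]>20); Q=P[k]; print("grip",len(Q),np.nanmedian(Q,0).round(1),np.nanmax(Q[:,2]).round(1),cv2.minAreaRect(Q[Q[:,2]>45][:,:2].astype(np.float32)) if (Q[:,2]>45).sum()>3 else 0)
    t=reg&(hsv[...,0]>80)&(hsv[...,0]<100)&(hsv[...,1]>110)
    nl,l,st,c=cv2.connectedComponentsWithStats(t.astype(np.uint8))
    for i in range(1,nl):
        if st[i,4]>10: q=P[l==i]; print(" stopper",st[i,4],c[i].round(1),np.nanmedian(q[q[:,2]>np.nanmax(q[:,2])-3],0).round(1))
    D=(abs(P[...,2]-62)<4)&(P[...,1]>120)&(P[...,1]<380)&(P[...,0]<560)&(P[...,0]>250)
    Q=P[D][:,:2]; A=np.c_[2*Q,np.ones(len(Q))]; s=np.linalg.lstsq(A,(Q**2).sum(1),rcond=None)[0]; print("dish",s[:2].round(1),np.sqrt(s[2]+s[0]**2+s[1]**2).round(1),len(Q),Q.min(0),Q.max(0))
    for lo,hi,nm,(x0,x1,y0,y1) in[(118,150,"gauge",(380,520,-290,-140)),(54,68,"dockrim",(380,520,-270,-140)),(4,9,"dockfoot",(380,520,-290,-120)),(30,150,"g2",(525,575,-240,-160)),(30,150,"g3",(450,520,-350,-290))]:
        m=(P[...,2]>lo)&(P[...,2]<hi)&(P[...,0]>x0)&(P[...,0]<x1)&(P[...,1]>y0)&(P[...,1]<y1)
        Q=P[m]
        if len(Q)>5: print(nm,len(Q),np.median(Q,0).round(1),Q[:,2].max().round(1),[np.round(a,1) for a in cv2.minAreaRect(Q[:,:2].astype(np.float32))])
E
python3 - <<'E'
from h import *
import pickle
a=pickle.load(open("scene0.pkl","rb"));b=pickle.load(open("top0.pkl","rb"))
save(a,"c_s.png",(210,130,370,270),4.5);save(b,"c_t.png",(220,150,420,270),4)
E
```

```text
scene blue z pct [ 3.3 17.1 20.7 32.1] 150
rect ((526.7604370117188, -4.710853576660156), (92.5123291015625, 186.7013702392578), 75.89790344238281) [[425.0, -26.799999237060547], [606.0, -72.30000305175781], [628.5999755859375, 17.399999618530273], [447.5, 62.900001525878906]]
grip 225 [579.7 -14.1  46.9] 57.7 ((581.6882934570312, -16.478515625), (52.754268646240234, 14.213688850402832), 74.55961608886719)
 stopper 84 [267.2 222.3] [506.7 -24.9  26.5]
 stopper 92 [253.5 230.6] [515.6  19.2  26.8]
 stopper 94 [278.9 231.4] [467.8 -12.8  27.3]
 stopper 91 [262.7 239.8] [480.   29.4  27. ]
dish [414.4 248.3] 78.7 991 [333.60432566 166.93432459] [497.44543997 330.05317759]
gauge 187 [ 452.3 -215.8  132.9] 137.7 [array([ 455.8, -222.8]), array([27.8, 43.3]), np.float64(1.2)]
dockrim 203 [ 444.7 -205.7   60.4] 67.9 [array([ 455.7, -222.8]), array([62.9, 47. ]), np.float64(89.8)]
dockfoot 271 [ 434.1 -195.7    5.6] 9.0 [array([ 456. , -221.2]), array([78.6, 93.5]), np.float64(1.1)]
g2 209 [ 537.5 -192.9   65.1] 88.6 [array([ 541.2, -202.9]), array([18.9, 32.8]), np.float64(7.9)]
g3 112 [ 47
[... 587 characters left out ...]
5.5  26.4]
 stopper 68 [243.8 212.5] [480.   29.   27.9]
 stopper 67 [261.6 218. ] [464.5 -13.5  28. ]
dish [414.4 245.6] 79.0 516 [333.54133343 164.16208227] [494.75095795 328.92622919]
gauge 249 [ 456.8 -222.9  133.4] 137.0 [array([ 456.8, -224.6]), array([39.2, 25.2]), np.float64(89.6)]
dockrim 237 [ 449.  -212.6   60.4] 66.2 [array([ 456.9, -224.2]), array([59.2, 43.3]), np.float64(89.5)]
dockfoot 396 [ 449.5 -211.3    5.5] 8.9 [array([ 461.4, -223.9]), array([90.1, 86.7]), np.float64(89.5)]
g2 148 [ 539.9 -202.4   84.4] 90.6 [array([ 541.5, -205.5]), array([18.9, 29.8]), np.float64(14.3)]
g3 153 [ 485.5 -323.8   85. ] 89.7 [array([ 486.8, -327.9]), array([30.3, 18. ]), np.float64(82.5)]
```

View pics/c_s.png

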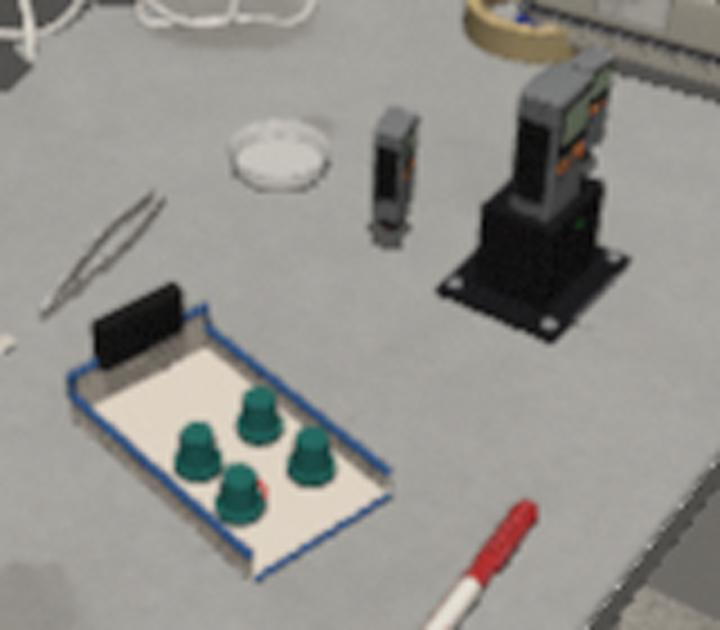

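View pics/c_t.png

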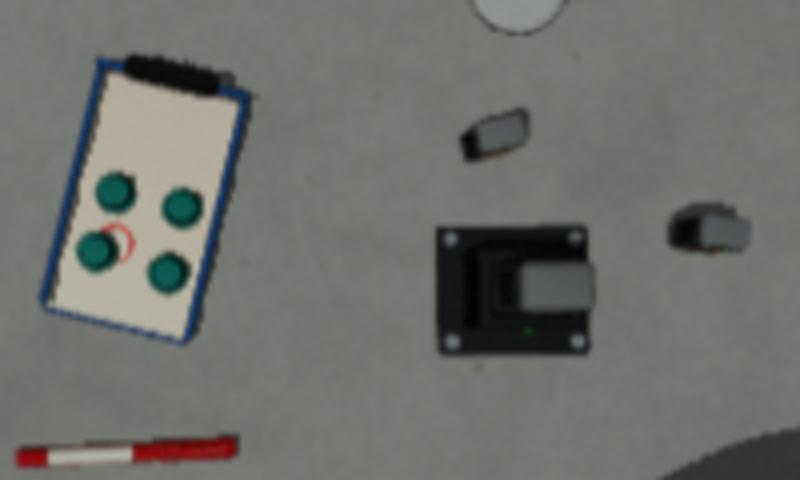

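```bash
cat >> h.py <<'E'
def pose(yaw,tilt=0):
    """tool y along world yaw(deg); tilt>0: lip-down (turn -tilt about tool x)"""
    y=np.radians(yaw); ty=np.array([np.cos(y),np.sin(y),0]); tz=np.array([0,0,-1.]); tx=np.cross(ty,tz)
    return R.from_matrix(np.c_[tx,ty,tz])*R.from_euler('x',-tilt,degrees=True)
def plan(P0,R0,P1,R1,n,prof=None):
    s=np.linspace(0,1,n+1) if prof is None else prof(np.linspace(0,1,n+1))
    w=(R0.inv()*R1).as_rotvec(); out=[]
    for i in range(n):
        Ra=R0*R.from_rotvec(w*s[i]); d=Ra.inv().apply((P1-P0)*(s[i+1]-s[i])); r=np.degrees(w*(s[i+1]-s[i]))
        out.append({k:round(float(v),q) for k,v,q in zip(["tx","ty","tz","rx","ry","rz"],[*d/1000,*r],[4]*3+[2]*3) if abs(v)>(1e-2)})
        out[-1]
    import json; print(json.dumps(out)); return out
def cur():
    o=ctrl.get_obs(); return np.array(o["ee_pos"]),R.from_rotvec(o["orientation"]),o
E
python3 - <<'E'
from h import *
import pickle
p=pickle.load(open("scene0.pkl","rb")); P=cloud(p); q=pickle.load(open("top0.pkl","rb")); Q=cloud(q)
for nm,A in(("scene",P),("top",Q)):
  for y0 in range(-400,401,100):
    m=(A[...,1]>y0)&(A[...,1]<y0+100)&(A[...,2]>70)&(A[...,0]>500)&(A[...,0]<900)
    if m.sum()>3: print(nm,y0,np.nanpercentile(A[m][:,0],[0,1,5,50]).round(),np.nanpercentile(A[m][:,2],[1,50,99]).round(),m.sum())
P0,R0,o=cur()
print(R0.as_matrix().round(3))
plan(P0,R0,np.array([581.6,-18.5,290]),pose(-14.2),16)
E
```

```text
scene -400 [726. 727. 728. 748.] [345. 378. 380.] 842
scene -300 [531. 536. 729. 761.] [ 85. 379. 410.] 1210
scene -200 [531. 535. 728. 764.] [ 77. 379. 431.] 1548
scene -100 [726. 727. 728. 730.] [ 78. 329. 459.] 3257
scene 0 [725. 727. 728. 730.] [ 76. 321. 475.] 7618
scene 100 [706. 711. 718. 765.] [ 75. 377. 480.] 11563
scene 200 [725. 727. 729. 796.] [ 77. 379. 481.] 6696
scene 300 [721. 724. 727. 751.] [ 71. 105. 379.] 1908
scene 400 [743. 744. 744. 756.] [82. 84. 86.] 17
top -400 [726. 727. 728. 762.] [344. 377. 379.] 3186
top -300 [531. 540. 727. 759.] [ 85. 377. 392.] 3339
top -200 [531. 547. 727. 759.] [ 87. 377. 387.] 3426
top -100 [726. 727. 728. 730.] [ 88. 376. 501.] 5376
top 0 [726. 727. 727. 729.] [ 81. 381. 507.] 6425
top 100 [705. 708. 712. 730.] [170. 433. 498.] 3301
top 200 [726. 727. 727. 761.] [344. 377. 445.] 3014
top 300 [722. 726. 728. 771.] [ 74. 376. 379.] 3609
top 400 [726. 727. 728. 782.] [ 83. 376. 379.] 767
[[ 0.932  0.362  0.   ]
 [ 0.362 -0.932  0.   ]
 [ 0.    -0.    -1.   ]]
[{"tx": 0.0335, "ty": -0.0248, "rz": -3.41}, {"tx": 0.0349, "ty": -0.0228, "rz": -3.41}, {"tx": 0.0362, "ty": -0.0207, "rz": -3.41}, {"tx": 0.0373, "ty": -0.0185, "rz": -3.41}, {"tx": 0.0384, "ty": -0.0162, "rz": -3.41}, {"tx": 0.0393, "ty": -0.0139, "rz": -3.41}, {"tx": 0.04, "ty": -0.0116, "rz": -3.41}, {"tx": 0.0406, "rz": -3.41}, {"tx": 0.0411, "rz": -3.41}, {"tx": 0.0414, "rz": -3.41}, {"tx": 0.0416, "rz": -3.41}, {"tx": 0.0416, "rz": -3.41}, {"tx": 0.0415, "rz": -3.41}, {"tx": 0.0413, "rz": -3.41}, {"tx": 0.0409, "rz": -3.41}, {"tx": 0.0403, "ty": 0.0105, "rz": -3.41}]
```

```bash
sed -i 's/if abs(v)>(1e-2)/if abs(v)>1e-4/' h.py; python3 - <<'E'
from h import *
P0,R0,o=cur()
plan(P0,R0,np.array([581.6,-18.5,290]),pose(-14.2),16)
E
```

```text
[{"tx": 0.0335, "ty": -0.0248, "tz": 0.0072, "rz": -3.41}, {"tx": 0.0349, "ty": -0.0228, "tz": 0.0072, "rz": -3.41}, {"tx": 0.0362, "ty": -0.0207, "tz": 0.0072, "rz": -3.41}, {"tx": 0.0373, "ty": -0.0185, "tz": 0.0072, "rz": -3.41}, {"tx": 0.0384, "ty": -0.0162, "tz": 0.0072, "rz": -3.41}, {"tx": 0.0393, "ty": -0.0139, "tz": 0.0072, "rz": -3.41}, {"tx": 0.04, "ty": -0.0116, "tz": 0.0072, "rz": -3.41}, {"tx": 0.0406, "ty": -0.0092, "tz": 0.0072, "rz": -3.41}, {"tx": 0.0411, "ty": -0.0067, "tz": 0.0072, "rz": -3.41}, {"tx": 0.0414, "ty": -0.0043, "tz": 0.0072, "rz": -3.41}, {"tx": 0.0416, "ty": -0.0018, "tz": 0.0072, "rz": -3.41}, {"tx": 0.0416, "ty": 0.0007, "tz": 0.0072, "rz": -3.41}, {"tx": 0.0415, "ty": 0.0032, "tz": 0.0072, "rz": -3.41}, {"tx": 0.0413, "ty": 0.0056, "tz": 0.0072, "rz": -3.41}, {"tx": 0.0409, "ty": 0.0081, "tz": 0.0072, "rz": -3.41}, {"tx": 0.0403, "ty": 0.0105, "tz": 0.0072, "rz": -3.41}]
```

```bash
python3 -m handwheel '[{"gripper":0.4,"tx":0.033,"ty":-0.025,"rz":-3.4},{"gripper":0.4,"tx":0.035,"ty":-0.023,"rz":-3.4},{"gripper":0.4,"tx":0.036,"ty":-0.021,"rz":-3.4},{"gripper":0.4,"tx":0.037,"ty":-0.0185,"rz":-3.4},{"gripper":0.4,"tx":0.038,"ty":-0.016,"rz":-3.4},{"gripper":0.4,"tx":0.039,"ty":-0.014,"rz":-3.4},{"gripper":0.4,"tx":0.04,"ty":-0.0115,"rz":-3.4},{"gripper":0.4,"tx":0.041,"ty":-0.009,"rz":-3.4}]'
python3 -m handwheel '[{"gripper":0.4,"tx":0.041,"ty":-0.007,"rz":-3.4},{"gripper":0.4,"tx":0.041,"ty":-0.004,"rz":-3.4},{"gripper":0.4,"tx":0.042,"ty":-0.002,"rz":-3.4},{"gripper":0.4,"tx":0.042,"ty":0.001,"rz":-3.4,"tz":0.02},{"gripper":0.4,"tx":0.0415,"ty":0.003,"rz":-3.4,"tz":0.02},{"gripper":0.4,"tx":0.041,"ty":0.0055,"rz":-3.4,"tz":0.02},{"gripper":0.4,"tx":0.041,"ty":0.008,"rz":-3.4,"tz":0.02},{"gripper":0.4,"tx":0.04,"ty":0.01,"rz":-3.4,"tz":0.02}]'
python3 - <<'E'
from h import *
P0,R0,o=cur();print(P0,np.degrees(o["qvel"]),o["width"],R0.as_matrix().round(3).tolist())
plan(P0,R0,np.array([581.6,-18.5,250]),pose(-14.2),3)
E
```

```text
[ 226.4968784  -582.49638369  404.66970171] [-0.02892512 -0.05721194  0.00649539  0.00386051  0.01728646  0.04768519] 87.47542123606179 [[0.932, 0.362, 0.0], [0.362, -0.932, 0.0], [0.0, -0.0, -1.0]]
[{"tx": 0.1784, "ty": -0.1323, "tz": 0.0516, "rx": -0.0, "ry": -0.0, "rz": -18.19}, {"tx": 0.2108, "ty": -0.07, "tz": 0.0516, "rx": -0.0, "ry": -0.0, "rz": -18.19}, {"tx": 0.2222, "ty": -0.0007, "tz": 0.0516, "rx": -0.0, "ry": -0.0, "rz": -18.19}]$[0]: bad value
$[0]: bad value
```

```bash
python3 -m handwheel '[{"gripper":0.4,"tx":0.033,"ty":-0.025,"tz":0.0,"rx":0.0,"ry":0.0,"rz":-3.4}]'
```

```text
t: 1.62
ee_pos: [247.6, -548.3, 404.7]
orientation: [3.068, 0.668, -0.0]
ft_force: [0.5, -0.2, -1.0]
width: 80.7
```

```bash
python3 -m handwheel '[{"gripper":0.4,"tx":0.035,"ty":-0.023,"tz":0,"rx":0,"ry":0,"rz":-3.4},{"gripper":0.4,"tx":0.036,"ty":-0.021,"tz":0,"rx":0,"ry":0,"rz":-3.4},{"gripper":0.4,"tx":0.037,"ty":-0.0185,"tz":0,"rx":0,"ry":0,"rz":-3.4},{"gripper":0.4,"tx":0.038,"ty":-0.016,"tz":0,"rx":0,"ry":0,"rz":-3.4},{"gripper":0.4,"tx":0.039,"ty":-0.014,"tz":0,"rx":0,"ry":0,"rz":-3.4},{"gripper":0.4,"tx":0.04,"ty":-0.0115,"tz":0,"rx":0,"ry":0,"rz":-3.4},{"gripper":0.4,"tx":0.041,"ty":-0.009,"tz":0,"rx":0,"ry":0,"rz":-3.4},{"gripper":0.4,"tx":0.041,"ty":-0.007,"tz":0,"rx":0,"ry":0,"rz":-3.4}]'
python3 -m handwheel '[{"gripper":0.4,"tx":0.041,"ty":-0.004,"tz":0,"rx":0,"ry":0,"rz":-3.4},{"gripper":0.4,"tx":0.042,"ty":-0.002,"tz":0,"rx":0,"ry":0,"rz":-3.4},{"gripper":0.4,"tx":0.042,"ty":0.001,"tz":0.02,"rx":0,"ry":0,"rz":-3.4},{"gripper":0.4,"tx":0.0415,"ty":0.003,"tz":0.02,"rx":0,"ry":0,"rz":-3.4},{"gripper":0.4,"tx":0.041,"ty":0.0055,"tz":0.02,"rx":0,"ry":0,"rz":-3.4},{"gripper":0.4,"tx":0.041,"ty":0.008,"tz":0.02,"rx":0,"ry":0,"rz":-3.4},{"gripper":0.4,"tx":0.04,"ty":0.01,"tz":0.02,"rx":0,"ry":0,"rz":-3.4},{"gripper":0.4,"tx":0,"ty":0,"tz":0,"rx":0,"ry":0,"rz":0}]'
python3 - <<'E'
from h import *
P0,R0,o=cur();print(P0,o["width"],R0.as_matrix().round(3).tolist())
plan(P0,R0,np.array([581.6,-18.5,250]),pose(-14.2),3)
E
```

```text
t: 2.62
ee_pos: [425.7, -264.2, 404.9]
orientation: [2.824, 1.376, 0.0]
ft_force: [0.2, 0.2, -0.3]
width: 52.7
t: 3.62
ee_pos: [580.9, -16.9, 303.2]
orientation: [-2.477, -1.93, 0.002]
ft_force: [-1.0, -0.7, 0.3]
width: 53.0
[580.9442914  -16.91814134 303.18884908] 53.01605707045912 [[0.245, 0.97, -0.002], [0.97, -0.245, 0.0], [-0.0, -0.002, -1.0]]
[{"tx": -0.0005, "ty": 0.0004, "tz": 0.0177, "rx": -0.04, "ry": 0.0, "rz": 0.01}, {"tx": -0.0005, "ty": 0.0004, "tz": 0.0177, "rx": -0.04, "ry": 0.0, "rz": 0.01}, {"tx": -0.0005, "ty": 0.0004, "tz": 0.0177, "rx": -0.04, "ry": 0.0, "rz": 0.01}]
```

```bash
python3 -m handwheel '[{"gripper":0.4,"tx":-0.0015,"ty":0.001,"tz":0.03,"rx":0,"ry":0,"rz":0},{"gripper":0.4,"tx":0,"ty":0,"tz":0.03,"rx":0,"ry":0,"rz":0},{"gripper":0.4,"tx":0,"ty":0,"tz":0.02,"rx":0,"ry":0,"rz":0},{"gripper":0.4,"tx":0,"ty":0,"tz":0.01,"rx":0,"ry":0,"rz":0},{"gripper":0.4,"tx":0,"ty":0,"tz":0.006,"rx":0,"ry":0,"rz":0},{"gripper":0.4,"tx":0,"ty":0,"tz":0,"rx":0,"ry":0,"rz":0}]'
python3 - <<'E'
from h import *
p=viewer.get_image("scene");save(p,"s1.png",(190,110,350,270),4.5)
E
```

```text
t: 4.38
ee_pos: [581.1, -20.8, 208.9]
orientation: [2.482, 1.926, 0.0]
ft_force: [-0.7, 0.0, -0.2]
width: 52.9
```

View pics/s1.png

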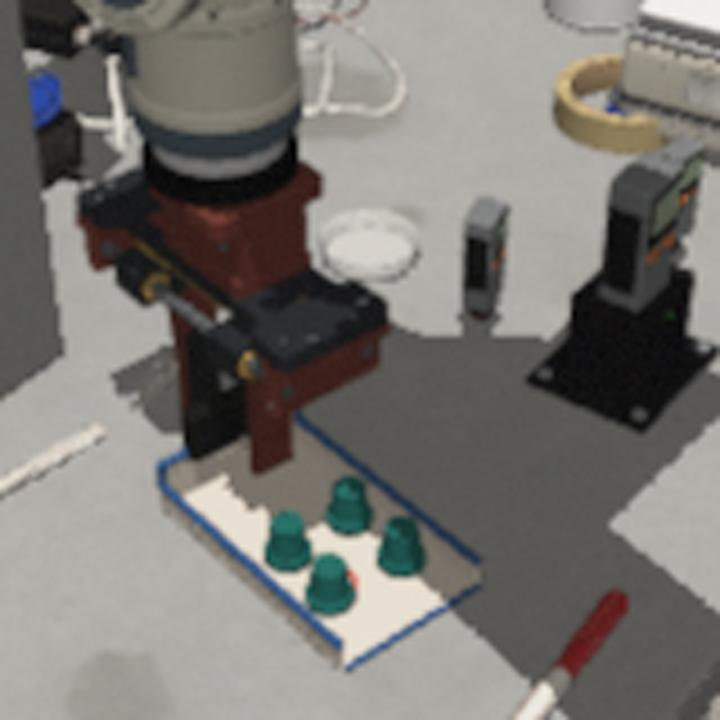

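The fingers straddle the grip and the stoppers are clear of them. I'll go down 2 mm and close.

```bash
python3 -m handwheel '[{"gripper":0.5,"tx":0.001,"ty":0,"tz":0.002,"rx":0,"ry":0,"rz":0},{"gripper":0.7,"tx":0,"ty":0,"tz":0,"rx":0,"ry":0,"rz":0},{"gripper":0.8,"tx":0,"ty":0,"tz":0,"rx":0,"ry":0,"rz":0},{"gripper":1,"tx":0,"ty":0,"tz":0,"rx":0,"ry":0,"rz":0},{"gripper":1,"tx":0,"ty":0,"tz":0,"rx":0,"ry":0,"rz":0},{"gripper":1,"tx":0,"ty":0,"tz":0,"rx":0,"ry":0,"rz":0}]'
python3 - <<'E'
from h import *
P0,R0,o=cur();print(P0,o["width"],o["ft_force"],R0.as_matrix().round(3).tolist())
E
```

```text
t: 5.18
ee_pos: [581.4, -19.7, 206.8]
orientation: [2.481, 1.926, 0.001]
ft_force: [0.6, 0.3, 0.5]
width: 11.8
[581.38134661 -19.74831582 206.78760769] 11.77510635326114 [0.57227087 0.33338753 0.51921749] [[0.248, 0.969, 0.0], [0.969, -0.248, -0.0], [0.0, 0.0, -1.0]]
```

```bash
cat >> h.py <<'E'
mj=lambda s:10*s**3-15*s**4+6*s**5
LIP=np.array([0,-150.5,203.8])
def tcp_for_lip(lip,yaw,tilt):
    Rr=pose(yaw,tilt); return np.array(lip)-Rr.apply(LIP),Rr
E
python3 -m handwheel '[{"gripper":1,"tx":0,"ty":0,"tz":-0.002,"rx":0,"ry":0,"rz":0},{"gripper":1,"tx":0,"ty":0,"tz":-0.005,"rx":0.5,"ry":0,"rz":0},{"gripper":1,"tx":0,"ty":0,"tz":-0.01,"rx":1,"ry":0,"rz":0},{"gripper":1,"tx":0,"ty":0,"tz":-0.02,"rx":1.5,"ry":0,"rz":0},{"gripper":1,"tx":0,"ty":0,"tz":-0.02,"rx":1.5,"ry":0,"rz":0},{"gripper":1,"tx":0,"ty":0,"tz":-0.02,"rx":0.5,"ry":0,"rz":0},{"gripper":1,"tx":0,"ty":0,"tz":-0.01,"rx":0,"ry":0,"rz":0},{"gripper":1,"tx":0,"ty":0,"tz":0,"rx":0,"ry":0,"rz":0}]'
python3 - <<'E'
from h import *
p=viewer.get_image("scene");save(p,"s2.png",(150,110,350,270),4)
P0,R0,o=cur();print(P0,o["width"],o["ft_force"],R0.as_matrix().round(3).tolist())
u=np.array([np.cos(np.radians(31)),np.sin(np.radians(31)),0])
P1,R1=tcp_for_lip(np.array([414.4,247,115])+40*u,31,-5); print(P1)
plan(P0,R0,P1,R1,24,mj)
E
```

```text
t: 6.18
ee_pos: [585.3, -20.8, 294.1]
orientation: [-2.427, -1.884, 0.081]
ft_force: [0.8, -0.5, -2.0]
width: 11.6
[584.97317408 -20.72893201 293.39174061] 11.356646621249206 [-0.33094884 -0.16502823 -2.54021044] [[0.248, 0.965, -0.084], [0.969, -0.247, 0.022], [0.0, -0.087, -0.996]]
[592.42477019 353.96807362 304.90754019]
[{"tx": 0.0002, "ry": -0.0, "rz": -0.03}, {"tx": 0.0016, "ty": -0.0004, "ry": -0.02, "rz": -0.2}, {"tx": 0.004, "ty": -0.0009, "ry": -0.04, "rz": -0.5}, {"tx": 0.0071, "ty": -0.0016, "ry": -0.08, "rz": -0.88}, {"tx": 0.0107, "ty": -0.0022, "tz": -0.0001, "ry": -0.11, "rz": -1.31}, {"tx": 0.0144, "ty": -0.0026, "tz": -0.0002, "ry": -0.15, "rz": -1.76}, {"tx": 0.0181, "ty": -0.0027, "tz": -0.0003, "ry": -0.19, "rz": -2.2}, {"tx": 0.0215, "ty": -0.0024, "tz": -0.0005, "ry": -0.23, "rz": -2.6}, {"tx": 0.0244, "ty": -0.0016, "tz": -0.0006, "ry": -0.26, "rz": -2.95}, {"tx": 0.0268, "ty": -0.0004, "tz": -0.0008, "ry": -0.28, "rz": -3.23}, {"tx": 0.0283, "ty": 0.0012, "tz": -0.001, "ry": -0.3, "rz": -3.42}, {"tx": 0.029, "ty": 0.0029, "tz": -0.0012, "ry": -0.31, "rz": -3.51}, {"tx": 0.0287, "ty": 0.0047, "tz": -0.0013, "ry": -0.31, "rz": -3.51}, {"tx": 0.0276, "ty": 0.0063, "tz": -0.0014, "ry": -0.3, "rz": -3.42}, {"tx": 0.0257, "ty": 0.0075, "tz": -0.0015, "ry": -0.28, "rz": -3.23}, {"tx": 0.0231, "ty": 0.0081, "tz": -0.0015, "ry": -0.26, "rz": -2.95}, {"tx": 0.0199, "ty": 0.0082, "tz": -0.0014, "ry": -0.23, "rz": -2.6}, {"tx": 0.0165, "ty": 0.0077, "tz": -0.0012, "ry": -0.19, "rz": -2.2}, {"tx": 0.013, "ty": 0.0067, "tz": -0.001, "ry": -0.15, "rz": -1.76}, {"tx": 0.0095, "ty": 0.0053, "tz": -0.0008, "ry": -0.11, "rz": -1.31}, {"tx": 0.0063, "ty": 0.0037, "tz": -0.0005, "ry": -0.08, "rz": -0.88}, {"tx": 0.0035, "ty": 0.0021, "tz": -0.0003, "ry": -0.04, "rz": -0.5}, {"tx": 0.0014, "ty": 0.0009, "tz": -0.0001, "ry": -0.02, "rz": -0.2}, {"tx": 0.0002, "ty": 0.0001, "ry": -0.0, "rz": -0.03}]
```

View pics/s2.png

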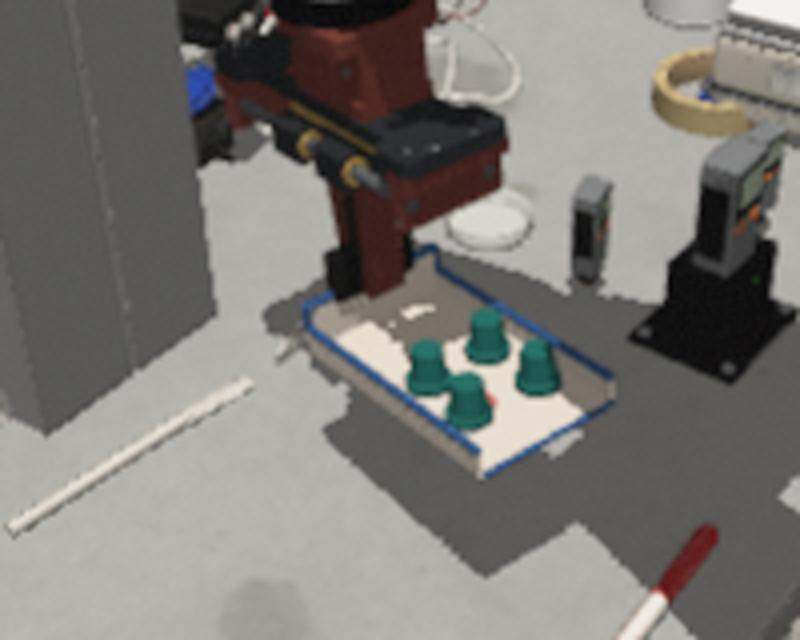

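The tray is in the air with all four stoppers standing on it. Next is a smooth move to the dish.

```bash
python3 -m handwheel '[{"gripper":1,"tx":0.002,"ty":-0.0005,"tz":0,"rx":0,"ry":0,"rz":-0.2},{"gripper":1,"tx":0.004,"ty":-0.001,"tz":0,"rx":0,"ry":-0.05,"rz":-0.5},{"gripper":1,"tx":0.007,"ty":-0.0015,"tz":0,"rx":0,"ry":-0.1,"rz":-0.9},{"gripper":1,"tx":0.011,"ty":-0.002,"tz":0,"rx":0,"ry":-0.1,"rz":-1.3},{"gripper":1,"tx":0.0145,"ty":-0.0025,"tz":0,"rx":0,"ry":-0.15,"rz":-1.75},{"gripper":1,"tx":0.018,"ty":-0.0025,"tz":-0.0005,"rx":0,"ry":-0.2,"rz":-2.2},{"gripper":1,"tx":0.0215,"ty":-0.0025,"tz":-0.0005,"rx":0,"ry":-0.25,"rz":-2.6},{"gripper":1,"tx":0.0245,"ty":-0.0015,"tz":-0.0005,"rx":0,"ry":-0.25,"rz":-2.95}]'
python3 -m handwheel '[{"gripper":1,"tx":0.027,"ty":-0.0005,"tz":-0.001,"rx":0,"ry":-0.3,"rz":-3.2},{"gripper":1,"tx":0.0285,"ty":0.001,"tz":-0.001,"rx":0,"ry":-0.3,"rz":-3.4},{"gripper":1,"tx":0.029,"ty":0.003,"tz":-0.001,"rx":0,"ry":-0.3,"rz":-3.5},{"gripper":1,"tx":0.0285,"ty":0.0045,"tz":-0.0015,"rx":0,"ry":-0.3,"rz":-3.5},{"gripper":1,"tx":0.0275,"ty":0.0065,"tz":-0.0015,"rx":0,"ry":-0.3,"rz":-3.4},{"gripper":1,"tx":0.0255,"ty":0.0075,"tz":-0.0015,"rx":0,"ry":-0.3,"rz":-3.2},{"gripper":1,"tx":0.023,"ty":0.008,"tz":-0.0015,"rx":0,"ry":-0.25,"rz":-2.95},{"gripper":1,"tx":0.02,"ty":0.008,"tz":-0.0015,"rx":0,"ry":-0.25,"rz":-2.6}]'
python3 -m handwheel '[{"gripper":1,"tx":0.0165,"ty":0.0075,"tz":-0.001,"rx":0,"ry":-0.2,"rz":-2.2},{"gripper":1,"tx":0.013,"ty":0.0065,"tz":-0.001,"rx":0,"ry":-0.15,"rz":-1.75},{"gripper":1,"tx":0.0095,"ty":0.0055,"tz":-0.001,"rx":0,"ry":-0.1,"rz":-1.3},{"gripper":1,"tx":0.0065,"ty":0.0035,"tz":-0.0005,"rx":0,"ry":-0.1,"rz":-0.9},{"gripper":1,"tx":0.0035,"ty":0.002,"tz":0,"rx":0,"ry":-0.05,"rz":-0.5},{"gripper":1,"tx":0.0015,"ty":0.001,"tz":0,"rx":0,"ry":0,"rz":-0.2},{"gripper":1,"tx":0,"ty":0,"tz":0,"rx":0,"ry":0,"rz":0}]'
python3 - <<'E'
from h import *
p=viewer.get_image("scene");save(p,"s3.png",(100,130,350,384),3)
p=viewer.get_image("top");save(p,"t3.png",(90,110,300,290),3.5)
P0,R0,o=cur();print(P0,o["width"],o["ft_force"],o["qpos"],R0.as_matrix().round(3).tolist()); print("lip",P0+R0.apply(LIP))
u=np.array([np.cos(np.radians(31)),np.sin(np.radians(31)),0])
l=np.array([414.4,247,0])
# tilt about lip: stage 1 to +12 tilt with lip z 75, then on to 30
P1,R1=tcp_for_lip(l+38*u+[0,0,76],31,10); 
plan(P0,R0,P1,R1,8,mj)
for a,b in((10,30),):
  Pa,Ra=tcp_for_lip(l+38*u+[0,0,76],31,a)
  for t in range(a+2,b+1,2):
    Pb,Rb=tcp_for_lip(l+38*u+[0,0,76],31,t); plan(Pa,Ra,Pb,Rb,1); Pa,Ra=Pb,Rb
E
```

```text
t: 7.22
ee_pos: [587.9, 84.5, 296.4]
orientation: [-2.208, -2.144, 0.094]
ft_force: [0.2, -0.5, -1.4]
width: 11.6
t: 8.22
ee_pos: [592.0, 299.0, 303.3]
orientation: [-1.681, -2.596, 0.115]
ft_force: [0.3, -0.1, -1.5]
width: 12.1
t: 9.1
ee_pos: [593.1, 353.9, 304.4]
orientation: [-1.53, -2.693, 0.119]
ft_force: [0.1, -0.3, -1.8]
width: 12.1
[593.12014994 353.78039673 304.4397863 ] 11.626645962727132 [ 0.34664048  0.01150948 -0.72086737] [ 0.5210483   0.64533728  1.50574854 -0.00281012  1.07836376 -0.01500306] [[-0.512, 0.856, -0.075], [0.859, 0.51, -0.046], [-0.001, -0.088, -0.996]]
lip [449.07885537 267.69151033 114.63594256]
[{"ty": -0.0009, "tz": 0.0001, "rx": -0.24, "ry": 0.0, "rz": -0.0}, {"ty": -0.005, "tz": 0.0006, "rx": -1.32, "ry": 0.01, "rz": -0.02}, {"ty": -0.0098, "tz": 0.0009, "rx": -2.58, "ry": 0.01, "rz": -0.03}, {"ty": -0.0129, "tz": 0.0006, "rx": -3.38, "ry": 0.02, "rz": -0.04}, {"ty": -0.0129, "tz": -0.0002, "rx": -3.38, "ry": 0.02, "rz": -0.04}, {"ty": -0.0098, "tz": -0.0007, "rx": -2.58, "ry": 0.01, "rz": -0.03}, {"ty": -0.005, "tz": -0.0006, "rx": -1.32, "ry": 0.01, "rz": -0.02}, {"ty": -0.0009, "tz": -0.0001, "rx": -0.24, "ry": 0.0, "rz": -0.0}]
[{"ty": -0.0072, "tz": -0.0051, "rx": -2.0}]
[{"ty": -0.0072, "tz": -0.0051, "rx": -2.0}]
[{"ty": -0.0072, "tz": -0.0051, "rx": -2.0}]
[{"ty": -0.0072, "tz": -0.0051, "rx": -2.0}]
[{"ty": -0.0072, "tz": -0.0051, "rx": -2.0}]
[{"ty": -0.0072, "tz": -0.0051, "rx": -2.0}]
[{"ty": -0.0072, "tz": -0.0051, "rx": -2.0}]
[{"ty": -0.0072, "tz": -0.0051, "rx": -2.0}]
[{"ty": -0.0072, "tz": -0.0051, "rx": -2.0}]
[{"ty": -0.0072, "tz": -0.0051, "rx": -2.0}]
```

View pics/s3.png

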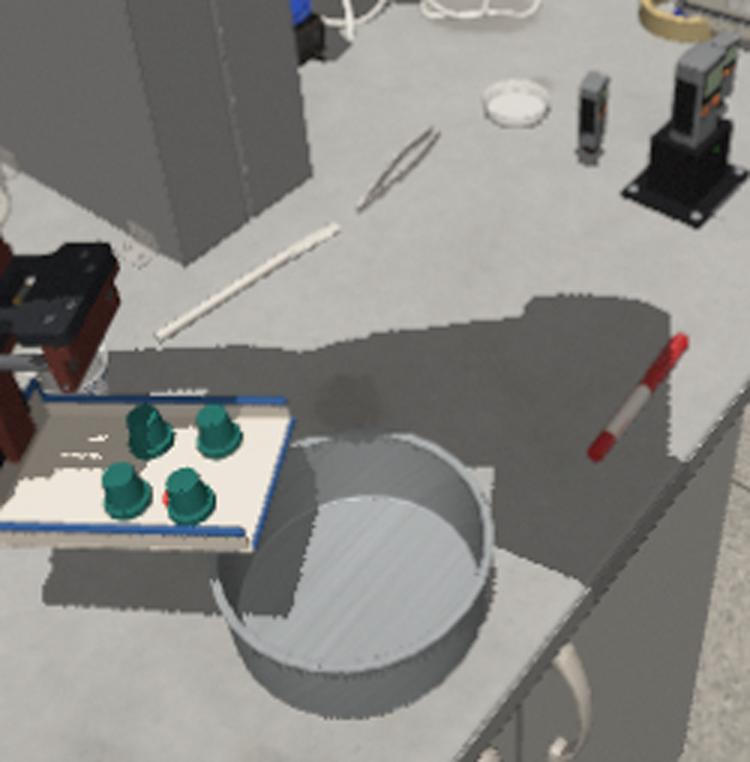

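View pics/t3.png

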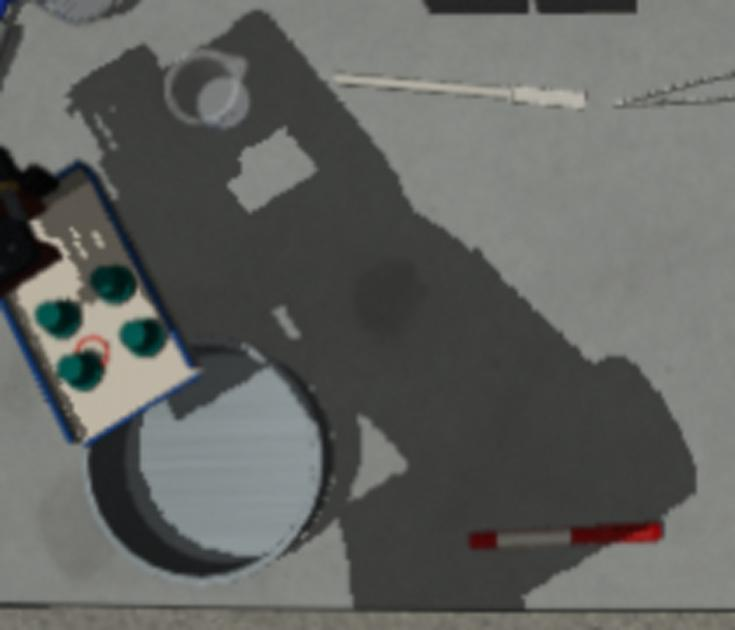

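```bash
python3 - <<'E'
from h import *
import pickle
t=pickle.load(open("top0.pkl","rb"));s=pickle.load(open("scene0.pkl","rb"))
a=px2w(t,146.3,216.3,z=116);b=px2w(t,112.9,235.7,z=116);print(a,b,(a+b)/2)
a=px2w(s,100+293/3,130+422/3,z=116);b=px2w(s,100+252/3,130+547/3,z=116);print(a,b,(a+b)/2)
E
```

```text
[469.18701458 230.55188573 116.        ] [426.82395151 305.4527526  116.        ] [448.00548305 268.00231916 116.        ]
[465.8242236  234.82810164 116.        ] [424.02274049 307.99123845 116.        ] [444.92348204 271.40967005 116.        ]
```

```bash
python3 -m handwheel '[{"gripper":1,"tx":0,"ty":-0.005,"tz":0.0005,"rx":-1.3,"ry":0,"rz":0},{"gripper":1,"tx":0,"ty":-0.010,"tz":0.001,"rx":-2.6,"ry":0,"rz":0},{"gripper":1,"tx":0,"ty":-0.013,"tz":0.0005,"rx":-3.4,"ry":0,"rz":0},{"gripper":1,"tx":0,"ty":-0.013,"tz":0,"rx":-3.4,"ry":0,"rz":0},{"gripper":1,"tx":0,"ty":-0.010,"tz":-0.0005,"rx":-2.6,"ry":0,"rz":0},{"gripper":1,"tx":0,"ty":-0.006,"tz":-0.0005,"rx":-1.6,"ry":0,"rz":0},{"gripper":1,"tx":0,"ty":-0.0072,"tz":-0.005,"rx":-2,"ry":0,"rz":0},{"gripper":1,"tx":0,"ty":-0.0072,"tz":-0.005,"rx":-2,"ry":0,"rz":0}]'
python3 -m handwheel '[{"gripper":1,"tx":0,"ty":-0.0072,"tz":-0.005,"rx":-2,"ry":0,"rz":0},{"gripper":1,"tx":0,"ty":-0.0036,"tz":-0.0025,"rx":-1,"ry":0,"rz":0},{"gripper":1,"tx":0,"ty":-0.0036,"tz":-0.0025,"rx":-1,"ry":0,"rz":0},{"gripper":1,"tx":0,"ty":0,"tz":0,"rx":0,"ry":0,"rz":0}]'
python3 - <<'E'
from h import *
p=viewer.get_image("scene");save(p,"s4.png",(100,130,350,384),3)
P0,R0,o=cur();print(P0,o["width"],R0.as_matrix().round(3).tolist()); print("lip",P0+R0.apply(LIP))
E
```

```text
t: 10.2
ee_pos: [529.7, 316.1, 309.7]
orientation: [1.483, 2.612, 0.319]
ft_force: [0.1, 0.0, -2.6]
width: 11.8
t: 10.7
ee_pos: [515.9, 308.1, 315.5]
orientation: [1.461, 2.574, 0.404]
ft_force: [0.2, -0.8, -2.2]
width: 11.8
[516.11028159 308.18547125 315.45308309] 11.75024968913419 [[-0.512, 0.817, 0.264], [0.859, 0.488, 0.156], [-0.001, 0.307, -0.952]]
lip [446.93794922 266.63963554  75.29933657]
```

View pics/s4.png

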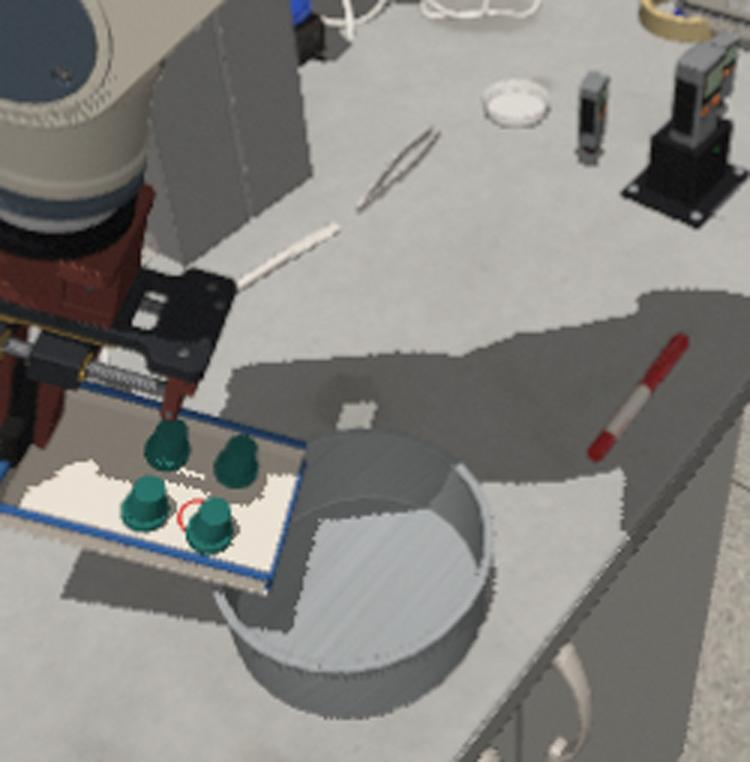

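At 18° of tilt the stoppers have begun creeping toward the lip. I'll keep tilting gently.

```bash
python3 -m handwheel '[{"gripper":1,"tx":0,"ty":-0.0036,"tz":-0.0025,"rx":-1,"ry":0,"rz":0},{"gripper":1,"tx":0,"ty":-0.0036,"tz":-0.0025,"rx":-1,"ry":0,"rz":0},{"gripper":1,"tx":0,"ty":-0.0036,"tz":-0.0025,"rx":-1,"ry":0,"rz":0},{"gripper":1,"tx":0,"ty":-0.0036,"tz":-0.0025,"rx":-1,"ry":0,"rz":0},{"gripper":1,"tx":0,"ty":-0.0036,"tz":-0.0025,"rx":-1,"ry":0,"rz":0},{"gripper":1,"tx":0,"ty":-0.0036,"tz":-0.0025,"rx":-1,"ry":0,"rz":0},{"gripper":1,"tx":0,"ty":0,"tz":0,"rx":0,"ry":0,"rz":0},{"gripper":1,"tx":0,"ty":0,"tz":0,"rx":0,"ry":0,"rz":0}]'
python3 - <<'E'
from h import *
p=viewer.get_image("scene");save(p,"s5.png",(100,130,350,384),3)
P0,R0,o=cur();print("lip",P0+R0.apply(LIP))
E
```

```text
t: 11.75
ee_pos: [494.3, 295.2, 322.0]
orientation: [1.426, 2.511, 0.53]
ft_force: [0.4, 1.0, -2.6]
width: 11.9
lip [447.23963468 266.81326666  74.73010201]
```

View pics/s5.png

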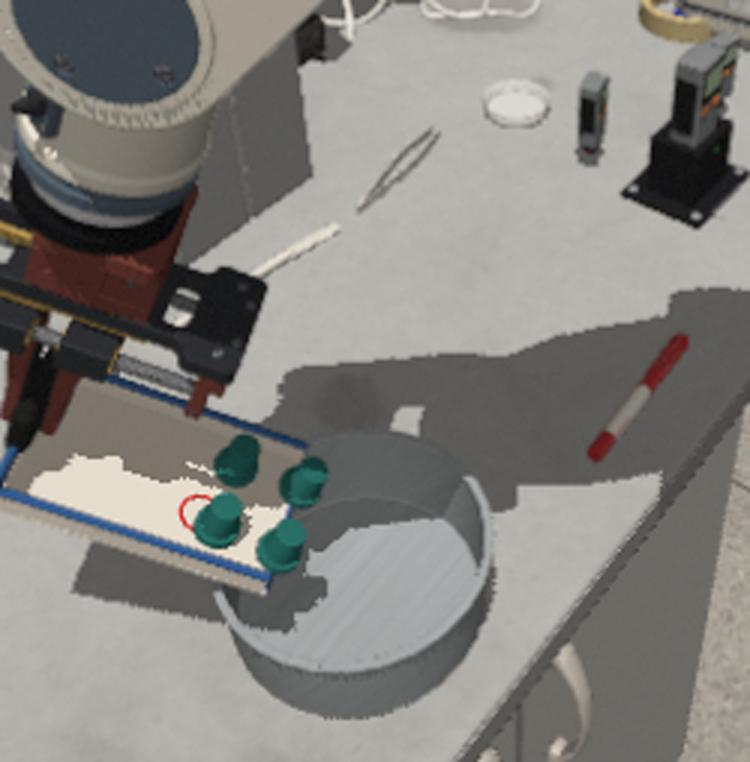

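Two stoppers are at the lip and the other two are following. I'll hold here and let them slide.

```bash
python3 -m handwheel '[{"gripper":1,"tx":0,"ty":0,"tz":0,"rx":0,"ry":0,"rz":0},{"gripper":1,"tx":0,"ty":0,"tz":0,"rx":0,"ry":0,"rz":0},{"gripper":1,"tx":0,"ty":0,"tz":0,"rx":0,"ry":0,"rz":0},{"gripper":1,"tx":0,"ty":0,"tz":0,"rx":0,"ry":0,"rz":0},{"gripper":1,"tx":0,"ty":0,"tz":0,"rx":0,"ry":0,"rz":0},{"gripper":1,"tx":0,"ty":0,"tz":0,"rx":0,"ry":0,"rz":0}]'
python3 - <<'E'
from h import *
p=viewer.get_image("scene");save(p,"s6.png",(100,130,350,384),3)
p=viewer.get_image("top");save(p,"t6.png",(90,110,300,290),3.5)
E
```

```text
t: 12.55
ee_pos: [494.3, 295.1, 321.9]
orientation: [1.426, 2.511, 0.53]
ft_force: [1.8, 0.6, -2.2]
width: 11.6
```

View pics/s6.png

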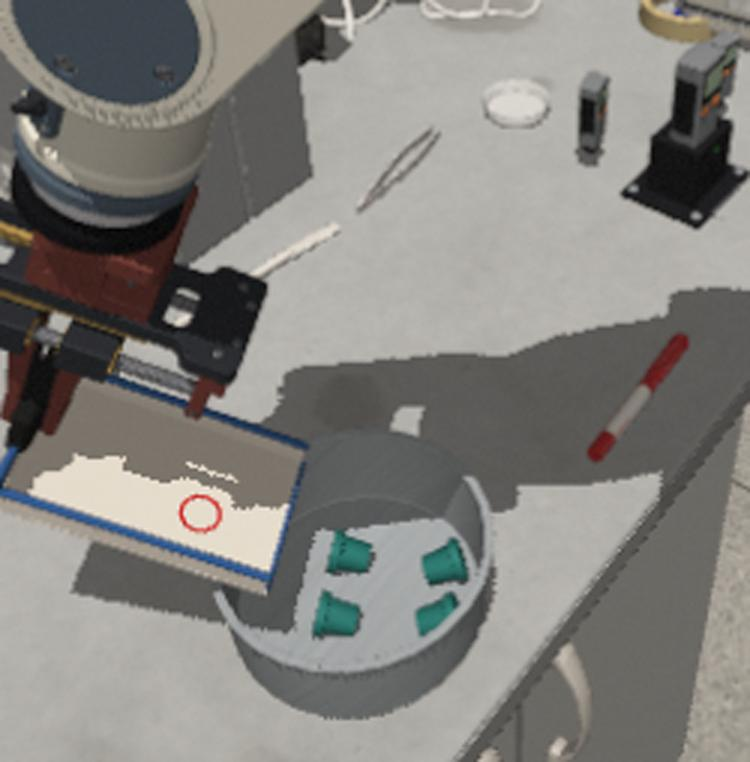

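View pics/t6.png

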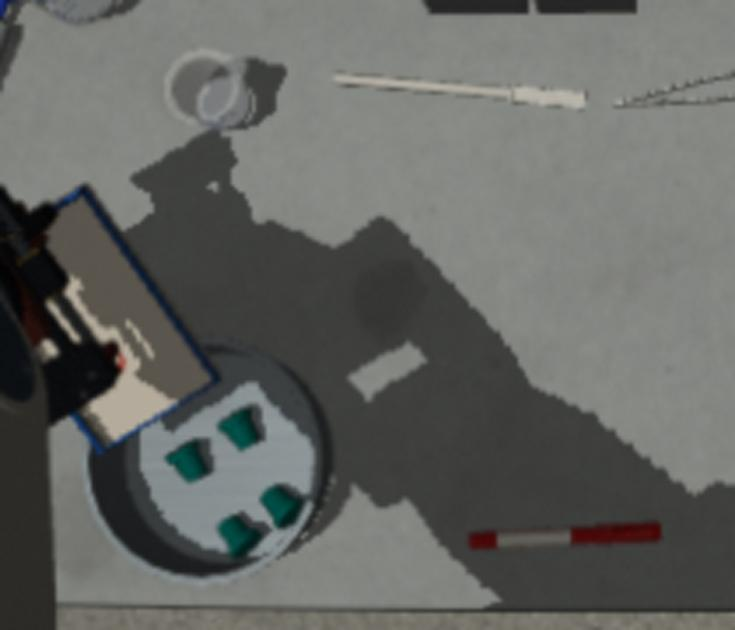

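All four stoppers are lying in the dish and the tray is empty. Now I'll level it and take it back.

```bash
python3 - <<'E'
from h import *
P0,R0,o=cur()
u=np.array([np.cos(np.radians(31)),np.sin(np.radians(31)),0])
P1,R1=tcp_for_lip(np.array([414.4,247,105])+45*u,31,0)
plan(P0,R0,P1,R1,6); print()
plan(P1,R1,np.array([581.4,-19.7,275]),pose(-14.35),16)
E
```

```text
[{"ty": 0.0147, "tz": 0.0089, "rx": 3.98, "ry": 0.02, "rz": -0.03}, {"ty": 0.0153, "tz": 0.0079, "rx": 3.98, "ry": 0.02, "rz": -0.03}, {"ty": 0.0158, "tz": 0.0068, "rx": 3.98, "ry": 0.02, "rz": -0.03}, {"ty": 0.0162, "tz": 0.0057, "rx": 3.98, "ry": 0.02, "rz": -0.03}, {"ty": 0.0166, "tz": 0.0045, "rx": 3.98, "ry": 0.02, "rz": -0.03}, {"ty": 0.0168, "tz": 0.0034, "rx": 3.98, "ry": 0.02, "rz": -0.03}]

[{"tx": -0.0197, "ty": -0.0119, "tz": 0.0021, "rz": 2.83}, {"tx": -0.0202, "ty": -0.0109, "tz": 0.0021, "rz": 2.83}, {"tx": -0.0207, "ty": -0.0099, "tz": 0.0021, "rz": 2.83}, {"tx": -0.0212, "ty": -0.0088, "tz": 0.0021, "rz": 2.83}, {"tx": -0.0216, "ty": -0.0078, "tz": 0.0021, "rz": 2.83}, {"tx": -0.022, "ty": -0.0067, "tz": 0.0021, "rz": 2.83}, {"tx": -0.0223, "ty": -0.0056, "tz": 0.0021, "rz": 2.83}, {"tx": -0.0225, "ty": -0.0045, "tz": 0.0021, "rz": 2.83}, {"tx": -0.0227, "ty": -0.0034, "tz": 0.0021, "rz": 2.83}, {"tx": -0.0229, "ty": -0.0022, "tz": 0.0021, "rz": 2.83}, {"tx": -0.0229, "ty": -0.0011, "tz": 0.0021, "rz": 2.83}, {"tx": -0.023, "tz": 0.0021, "rz": 2.83}, {"tx": -0.0229, "ty": 0.0012, "tz": 0.0021, "rz": 2.83}, {"tx": -0.0228, "ty": 0.0023, "tz": 0.0021, "rz": 2.83}, {"tx": -0.0227, "ty": 0.0034, "tz": 0.0021, "rz": 2.83}, {"tx": -0.0225, "ty": 0.0045, "tz": 0.0021, "rz": 2.83}]
```

```bash
python3 -m handwheel '[{"gripper":1,"tx":0,"ty":0.004,"tz":-0.009,"rx":0,"ry":0,"rz":0},{"gripper":1,"tx":0,"ty":0.0147,"tz":0.0089,"rx":4,"ry":0,"rz":0},{"gripper":1,"tx":0,"ty":0.0153,"tz":0.0079,"rx":4,"ry":0,"rz":0},{"gripper":1,"tx":0,"ty":0.0158,"tz":0.0068,"rx":4,"ry":0,"rz":0},{"gripper":1,"tx":0,"ty":0.0162,"tz":0.0057,"rx":4,"ry":0,"rz":0},{"gripper":1,"tx":0,"ty":0.0166,"tz":0.0045,"rx":4,"ry":0,"rz":0},{"gripper":1,"tx":0,"ty":0.0168,"tz":0.0034,"rx":4,"ry":0,"rz":0},{"gripper":1,"tx":-0.0197,"ty":-0.012,"tz":0,"rx":0,"ry":0,"rz":2.8}]'
python3 -m handwheel '[{"gripper":1,"tx":-0.02,"ty":-0.011,"tz":0,"rx":0,"ry":0,"rz":2.8},{"gripper":1,"tx":-0.0207,"ty":-0.01,"tz":0,"rx":0,"ry":0,"rz":2.8},{"gripper":1,"tx":-0.021,"ty":-0.009,"tz":0,"rx":0,"ry":0,"rz":2.8},{"gripper":1,"tx":-0.0216,"ty":-0.008,"tz":0,"rx":0,"ry":0,"rz":2.8},{"gripper":1,"tx":-0.022,"ty":-0.0067,"tz":0,"rx":0,"ry":0,"rz":2.8},{"gripper":1,"tx":-0.0223,"ty":-0.0056,"tz":0,"rx":0,"ry":0,"rz":2.8},{"gripper":1,"tx":-0.0225,"ty":-0.0045,"tz":0,"rx":0,"ry":0,"rz":2.8},{"gripper":1,"tx":-0.0227,"ty":-0.0034,"tz":0.005,"rx":0,"ry":0,"rz":2.8}]'
python3 -m handwheel '[{"gripper":1,"tx":-0.0229,"ty":-0.0022,"tz":0.005,"rx":0,"ry":0,"rz":2.8},{"gripper":1,"tx":-0.0229,"ty":-0.001,"tz":0.005,"rx":0,"ry":0,"rz":2.8},{"gripper":1,"tx":-0.023,"ty":0,"tz":0.005,"rx":0,"ry":0,"rz":2.8},{"gripper":1,"tx":-0.0229,"ty":0.001,"tz":0.005,"rx":0,"ry":0,"rz":2.8},{"gripper":1,"tx":-0.0228,"ty":0.0023,"tz":0.005,"rx":0,"ry":0,"rz":2.8},{"gripper":1,"tx":-0.0227,"ty":0.0034,"tz":0.005,"rx":0,"ry":0,"rz":2.8},{"gripper":1,"tx":-0.0225,"ty":0.0045,"tz":0.005,"rx":0,"ry":0,"rz":2.8},{"gripper":1,"tx":0,"ty":0,"tz":0,"rx":0,"ry":0,"rz":0}]'
python3 - <<'E'
from h import *
P0,R0,o=cur(); print(P0,R0.as_matrix().round(3).tolist())
plan(P0,R0,np.array([581.4,-19.7,215]),pose(-14.35),4)
E
```

```text
t: 13.65
ee_pos: [582.9, 325.7, 319.0]
orientation: [1.617, 2.692, -0.001]
ft_force: [-0.1, -0.2, -1.7]
width: 11.7
t: 14.65
ee_pos: [580.8, 139.4, 314.1]
orientation: [2.113, 2.324, -0.002]
ft_force: [1.2, -0.1, -2.2]
width: 11.7
t: 15.65
ee_pos: [580.4, -21.6, 278.5]
orientation: [2.478, 1.931, -0.005]
ft_force: [-1.1, 0.9, -1.5]
width: 11.8
[580.44122398 -21.62244519 278.52540057] [[0.245, 0.97, -0.002], [0.97, -0.245, -0.002], [-0.002, -0.002, -1.0]]
[{"tx": 0.0006, "ty": 0.0001, "tz": 0.0159, "rx": -0.03, "ry": 0.04, "rz": 0.05}, {"tx": 0.0006, "ty": 0.0001, "tz": 0.0159, "rx": -0.03, "ry": 0.04, "rz": 0.05}, {"tx": 0.0005, "ty": 0.0001, "tz": 0.0159, "rx": -0.03, "ry": 0.04, "rz": 0.05}, {"tx": 0.0005, "ty": 0.0001, "tz": 0.0159, "rx": -0.03, "ry": 0.04, "rz": 0.05}]
```

```bash
python3 -m handwheel '[{"gripper":1,"tx":0.001,"ty":0,"tz":0.02,"rx":-0.1,"ry":0.1,"rz":0},{"gripper":1,"tx":0.001,"ty":0,"tz":0.02,"rx":0,"ry":0,"rz":0},{"gripper":1,"tx":0,"ty":0,"tz":0.016,"rx":0,"ry":0,"rz":0},{"gripper":1,"tx":0,"ty":0,"tz":0.008,"rx":0,"ry":0,"rz":0},{"gripper":1,"tx":0,"ty":0,"tz":0.004,"rx":0,"ry":0,"rz":0},{"gripper":1,"tx":0,"ty":0,"tz":0.002,"rx":0,"ry":0,"rz":0},{"gripper":1,"tx":0,"ty":0,"tz":0,"rx":0,"ry":0,"rz":0}]'
python3 - <<'E'
from h import *
P0,R0,o=cur(); print(P0,o["ft_force"],R0.as_matrix().round(3).tolist())
E
```

```text
t: 16.52
ee_pos: [581.5, -18.0, 209.5]
orientation: [2.474, 1.934, 0.001]
ft_force: [-0.1, 0.3, -1.8]
width: 12.1
[581.45459493 -17.97365683 209.49908287] [-0.06692598  0.3472843  -1.83567171] [[0.242, 0.97, 0.001], [0.97, -0.242, -0.001], [-0.0, 0.001, -1.0]]
```

```bash
python3 -m handwheel '[{"gripper":1,"tx":0,"ty":0,"tz":0.0015,"rx":0,"ry":0,"rz":0},{"gripper":1,"tx":0,"ty":0,"tz":0.0012,"rx":0,"ry":0,"rz":0},{"gripper":1,"tx":0,"ty":0,"tz":0,"rx":0,"ry":0,"rz":0}]'
python3 - <<'E'
from h import *
P0,R0,o=cur(); print(P0,o["ft_force"],o["moment"])
E
```

```text
t: 16.9
ee_pos: [581.4, -18.0, 206.8]
orientation: [2.474, 1.934, 0.001]
ft_force: [-0.5, -0.1, 1.0]
width: 11.6
[581.4433553  -17.99553894 206.80797064] [-0.47578205 -0.10596039  1.01419031] [ 0.01197034  0.08795362 -0.03466399]
```

```bash
python3 -m handwheel '[{"gripper":0.6,"tx":0,"ty":0,"tz":0,"rx":0,"ry":0,"rz":0},{"gripper":0.4,"tx":0,"ty":0,"tz":0,"rx":0,"ry":0,"rz":0},{"gripper":0.4,"tx":0,"ty":0,"tz":0,"rx":0,"ry":0,"rz":0},{"gripper":0.4,"tx":0,"ty":0,"tz":-0.01,"rx":0,"ry":0,"rz":0},{"gripper":0.4,"tx":0,"ty":0,"tz":-0.03,"rx":0,"ry":0,"rz":0},{"gripper":0.4,"tx":0,"ty":0,"tz":-0.05,"rx":0,"ry":0,"rz":0},{"gripper":0.4,"tx":0,"ty":0,"tz":-0.05,"rx":0,"ry":0,"rz":0},{"gripper":0.4,"tx":0,"ty":0,"tz":0,"rx":0,"ry":0,"rz":0}]'
python3 - <<'E'
from h import *
import pickle
P0,R0,o=cur(); print(P0,o["width"],o["ft_force"],R0.as_matrix().round(3).tolist())
p=viewer.get_image("scene");save(p,"s7.png",(190,110,350,270),4.5); pickle.dump(p,open("scene7.pkl","wb"))
plan(P0,R0,np.array([456.3,-223.6,340]),pose(0),8)
E
```

```text
t: 17.9
ee_pos: [582.5, -17.9, 351.4]
orientation: [2.47, 1.931, 0.011]
ft_force: [1.1, -0.4, -1.0]
width: 52.7
[582.50602068 -17.90289108 351.38070685] 52.66498656034675 [ 1.07557698 -0.42500429 -0.99491997] [[0.241, 0.97, 0.009], [0.97, -0.241, -0.001], [0.001, 0.009, -1.0]]
[{"tx": -0.0288, "ty": -0.0091, "tz": 0.0013, "rx": 0.07, "ry": -0.0, "rz": -1.75}, {"tx": -0.0285, "ty": -0.01, "tz": 0.0013, "rx": 0.07, "ry": -0.0, "rz": -1.75}, {"tx": -0.0282, "ty": -0.0108, "tz": 0.0013, "rx": 0.07, "ry": -0.0, "rz": -1.75}, {"tx": -0.0278, "ty": -0.0117, "tz": 0.0013, "rx": 0.07, "ry": -0.0, "rz": -1.75}, {"tx": -0.0274, "ty": -0.0125, "tz": 0.0014, "rx": 0.07, "ry": -0.0, "rz": -1.75}, {"tx": -0.027, "ty": -0.0134, "tz": 0.0014, "rx": 0.07, "ry": -0.0, "rz": -1.75}, {"tx": -0.0266, "ty": -0.0142, "tz": 0.0014, "rx": 0.07, "ry": -0.0, "rz": -1.75}, {"tx": -0.0262, "ty": -0.015, "tz": 0.0014, "rx": 0.07, "ry": -0.0, "rz": -1.75}]
```

View pics/s7.png

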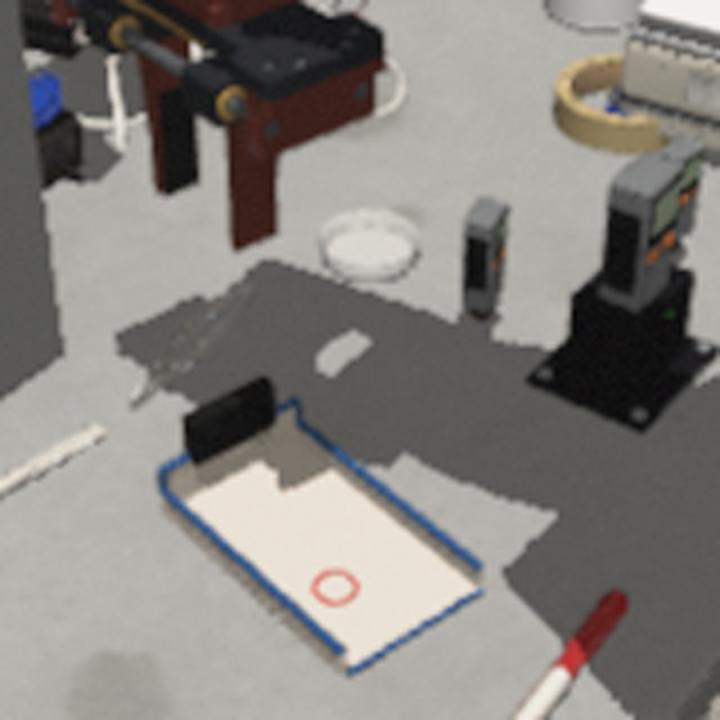

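The tray is flat and released, with the red ring clear at about pixel (264,241). Next is the gauge.

```bash
python3 -m handwheel '[{"gripper":0.4,"tx":-0.0288,"ty":-0.009,"tz":0.001,"rx":0.1,"ry":0,"rz":-1.75},{"gripper":0.4,"tx":-0.0285,"ty":-0.01,"tz":0.001,"rx":0.1,"ry":0,"rz":-1.75},{"gripper":0.4,"tx":-0.028,"ty":-0.011,"tz":0.001,"rx":0.1,"ry":0,"rz":-1.75},{"gripper":0.4,"tx":-0.028,"ty":-0.0115,"tz":0.001,"rx":0.1,"ry":0,"rz":-1.75},{"gripper":0.4,"tx":-0.0275,"ty":-0.0125,"tz":0.001,"rx":0.1,"ry":0,"rz":-1.75},{"gripper":0.4,"tx":-0.027,"ty":-0.0135,"tz":0.002,"rx":0,"ry":0,"rz":-1.75},{"gripper":0.4,"tx":-0.0265,"ty":-0.014,"tz":0.002,"rx":0,"ry":0,"rz":-1.75},{"gripper":0.4,"tx":-0.026,"ty":-0.015,"tz":0.002,"rx":0,"ry":0,"rz":-1.75}]'
python3 - <<'E'
from h import *
import pickle
p=pickle.load(open("scene7.pkl","rb"))
im=p["image"].astype(int); m=(im[...,0]-im[...,1]>40)
m[:225]=0;m[255:]=0;m[:,:245]=0;m[:,285:]=0
v,u=np.nonzero(m); print(len(u)); pts=np.array([px2w(p,a,b,z=3)[:2] for a,b in zip(u,v)])
print("ring scene",(pts.min(0)+pts.max(0))/2,pts.mean(0),np.ptp(pts,axis=0))
P0,R0,o=cur(); print(P0,R0.as_matrix().round(3).tolist())
plan(P0,R0,np.array([456.3,-223.6,300]),pose(0),2)
E
```

```text
t: 18.95
ee_pos: [454.0, -223.9, 334.7]
orientation: [-2.214, -2.217, 0.009]
ft_force: [0.3, -0.6, -0.7]
width: 52.6
37
ring scene [485.36607994  19.50293753] [484.73716199  19.94662293] [22.31696632 24.38065277]
[ 453.95977211 -223.89032713  334.66231793] [[-0.001, 1.0, -0.01], [1.0, 0.001, 0.002], [0.002, -0.01, -1.0]]
[{"tx": 0.0001, "ty": 0.0013, "tz": 0.0173, "rx": -0.29, "ry": -0.06, "rz": 0.04}, {"tx": 0.0001, "ty": 0.0013, "tz": 0.0173, "rx": -0.29, "ry": -0.06, "rz": 0.04}]
```

```bash
python3 -m handwheel '[{"gripper":0.4,"tx":0,"ty":0.0013,"tz":0.017,"rx":-0.3,"ry":0,"rz":0},{"gripper":0.4,"tx":0,"ty":0.0013,"tz":0.013,"rx":-0.3,"ry":0,"rz":0},{"gripper":0.4,"tx":0,"ty":0,"tz":0,"rx":0,"ry":0,"rz":0}]'
python3 - <<'E'
from h import *
import pickle
P0,R0,o=cur(); print(P0,R0.as_matrix().round(3).tolist())
p=viewer.get_image("scene");save(p,"s8.png",(270,90,390,220),5)
plan(P0,R0,np.array([456.3,-223.6,271]),pose(0),2)
E
```

```text
t: 19.32
ee_pos: [457.1, -222.9, 304.4]
orientation: [-2.219, -2.221, -0.002]
ft_force: [0.7, 0.2, -0.6]
width: 52.7
[ 457.07076003 -222.87143989  304.38824031] [[-0.001, 1.0, -0.0], [1.0, 0.001, 0.002], [0.002, -0.0, -1.0]]
[{"tx": -0.0004, "ty": -0.0004, "tz": 0.0167, "rx": -0.01, "ry": -0.07, "rz": 0.02}, {"tx": -0.0004, "ty": -0.0004, "tz": 0.0167, "rx": -0.01, "ry": -0.07, "rz": 0.02}]
```

View pics/s8.png

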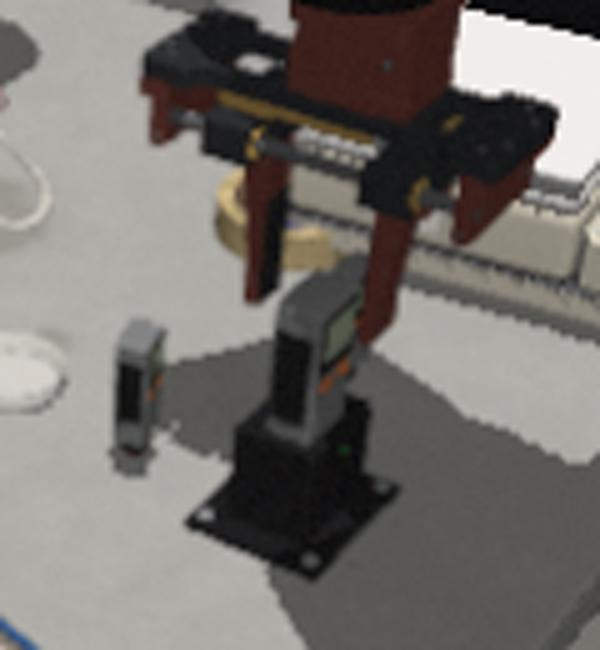

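The fingers straddle the docked gauge, which is the large one with the bigger display. I'll descend and grip.

```bash
python3 -m handwheel '[{"gripper":0.4,"tx":-0.0005,"ty":-0.0004,"tz":0.018,"rx":0,"ry":-0.1,"rz":0},{"gripper":0.4,"tx":0,"ty":-0.0004,"tz":0.015,"rx":0,"ry":0,"rz":0},{"gripper":0.5,"tx":0,"ty":0,"tz":0,"rx":0,"ry":0,"rz":0},{"gripper":0.6,"tx":0,"ty":0,"tz":0,"rx":0,"ry":0,"rz":0},{"gripper":1,"tx":0,"ty":0,"tz":0,"rx":0,"ry":0,"rz":0},{"gripper":1,"tx":0,"ty":0,"tz":0,"rx":0,"ry":0,"rz":0},{"gripper":1,"tx":0,"ty":0,"tz":0,"rx":0,"ry":0,"rz":0}]'
python3 - <<'E'
from h import *
P0,R0,o=cur(); print(P0,o["ft_force"],o["moment"],o["width"],R0.as_matrix().round(3).tolist())
E
```

```text
t: 20.25
ee_pos: [457.0, -224.0, 273.5]
orientation: [2.219, 2.219, 0.002]
ft_force: [0.3, 1.1, 2.9]
width: 26.0
[ 457.03906069 -223.99319919  273.48426383] [0.32273006 1.06572366 2.94456606] [ 0.08421669 -0.07068353 -0.01364519] 25.95961811364908 [[-0.0, 1.0, 0.004], [1.0, 0.0, -0.001], [-0.001, 0.004, -1.0]]
```

```bash
python3 -m handwheel '[{"gripper":1,"tx":0,"ty":0,"tz":-0.004,"rx":0,"ry":0,"rz":0},{"gripper":1,"tx":0,"ty":0,"tz":-0.008,"rx":0,"ry":0,"rz":0},{"gripper":1,"tx":0,"ty":0,"tz":-0.015,"rx":0,"ry":0,"rz":0},{"gripper":1,"tx":0,"ty":0,"tz":-0.02,"rx":0,"ry":0,"rz":0},{"gripper":1,"tx":0,"ty":0,"tz":-0.02,"rx":0,"ry":0,"rz":0},{"gripper":1,"tx":0,"ty":0,"tz":-0.01,"rx":0,"ry":0,"rz":0},{"gripper":1,"tx":0,"ty":0,"tz":-0.005,"rx":0,"ry":0,"rz":0},{"gripper":1,"tx":0,"ty":0,"tz":0,"rx":0,"ry":0,"rz":0}]'
python3 - <<'E'
from h import *
P0,R0,o=cur(); print(P0,o["ft_force"],o["moment"],o["width"],R0.as_matrix().round(3).tolist())
p=viewer.get_image("scene");save(p,"s9.png",(270,80,390,220),5)
E
```

```text
t: 21.25
ee_pos: [456.5, -223.8, 355.1]
orientation: [2.219, 2.22, 0.002]
ft_force: [-0.6, 0.2, -1.9]
width: 25.7
[ 456.52480882 -223.77085967  355.06673039] [-0.5709298   0.16431217 -1.90426285] [-0.00834522 -0.038001   -0.05216506] 25.663558678664337 [[-0.0, 1.0, 0.003], [1.0, 0.0, -0.001], [-0.001, 0.003, -1.0]]
```

View pics/s9.png

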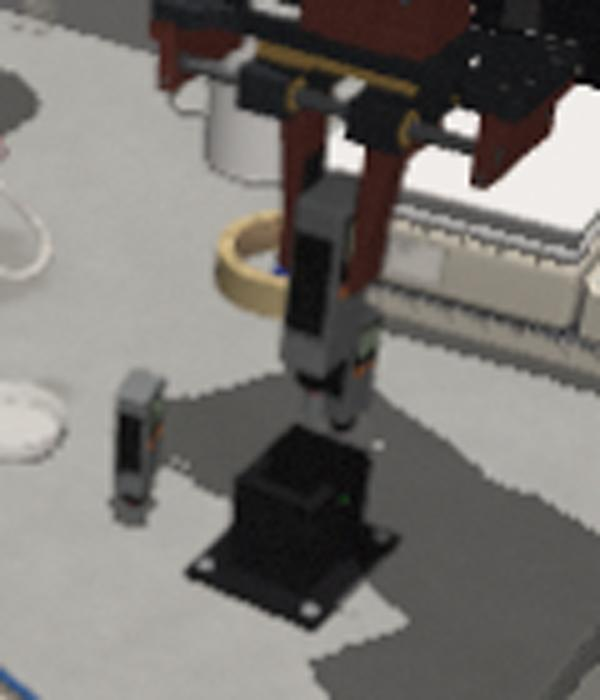

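The gauge is out of the dock, upright, with the tip above the dock mouth. I'll carry it over the ring.

```bash
python3 -m handwheel '[{"gripper":1,"tx":0.01,"ty":0.001,"tz":0,"rx":0.1,"ry":0,"rz":0},{"gripper":1,"tx":0.022,"ty":0.003,"tz":0,"rx":0.1,"ry":0,"rz":0},{"gripper":1,"tx":0.03,"ty":0.004,"tz":0,"rx":0,"ry":0,"rz":0},{"gripper":1,"tx":0.04,"ty":0.005,"tz":0,"rx":0,"ry":0,"rz":0},{"gripper":1,"tx":0.04,"ty":0.005,"tz":0,"rx":0,"ry":0,"rz":0},{"gripper":1,"tx":0.04,"ty":0.005,"tz":0,"rx":0,"ry":0,"rz":0},{"gripper":1,"tx":0.03,"ty":0.003,"tz":0,"rx":0,"ry":0,"rz":0},{"gripper":1,"tx":0.02,"ty":0.002,"tz":0.005,"rx":0,"ry":0,"rz":0}]'
python3 -m handwheel '[{"gripper":1,"tx":0.011,"ty":0,"tz":0.01,"rx":0,"ry":0,"rz":0},{"gripper":1,"tx":0,"ty":0,"tz":0.02,"rx":0,"ry":0,"rz":0},{"gripper":1,"tx":0,"ty":0,"tz":0.015,"rx":0,"ry":0,"rz":0},{"gripper":1,"tx":0,"ty":0,"tz":0,"rx":0,"ry":0,"rz":0},{"gripper":1,"tx":0,"ty":0,"tz":0,"rx":0,"ry":0,"rz":0}]'
python3 - <<'E'
from h import *
import pickle
P0,R0,o=cur(); print(P0,o["ft_force"],o["moment"],o["width"],R0.as_matrix().round(4).tolist())
print("tip est",P0+R0.apply([0,0,263.5]))
p=viewer.get_image("scene");save(p,"s10.png",(210,150,330,270),5);pickle.dump(p,open("scene10.pkl","wb"))
q=viewer.get_image("top");save(q,"t10.png",(200,140,320,260),5);pickle.dump(q,open("top10.pkl","wb"))
E
```

```text
t: 22.3
ee_pos: [484.3, 10.1, 349.4]
orientation: [-2.219, -2.223, 0.002]
ft_force: [-0.5, -0.1, -1.7]
width: 26.1
t: 22.92
ee_pos: [484.6, 18.9, 304.9]
orientation: [2.221, 2.221, -0.002]
ft_force: [0.4, 0.0, -0.9]
width: 25.9
[484.62908571  18.92057487 304.86541288] [ 0.36483389  0.02671022 -0.86227853] [-0.02797437 -0.04229146  0.01783517] 25.947407912039438 [[0.0001, 1.0, -0.0008], [1.0, -0.0001, -0.001], [-0.001, -0.0008, -1.0]]
tip est [484.41629325  18.66276635  41.36562493]
```

View pics/s10.png

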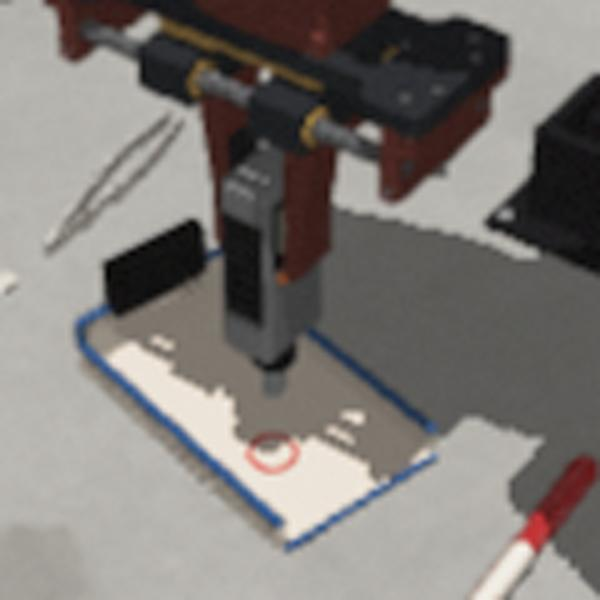

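View pics/t10.png

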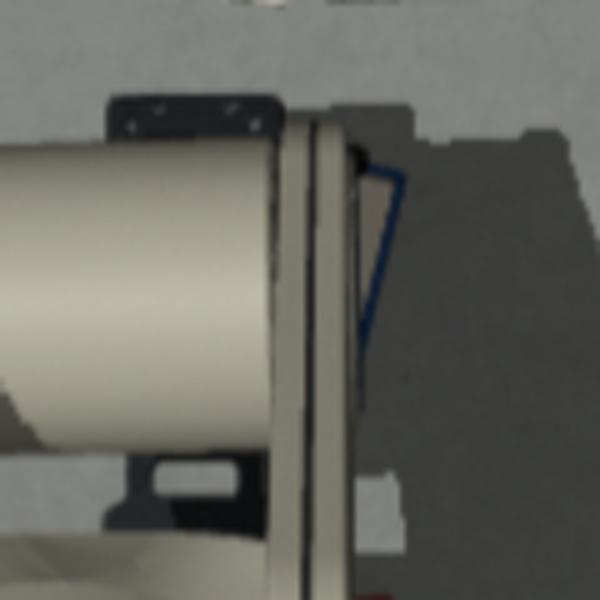

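```bash
python3 - <<'E'
from h import *
import pickle
p=pickle.load(open("scene10.pkl","rb"))
print(w2px(p,[484.4,18.7,41.4]),w2px(p,[484.8,19.2,3]), w2px(p,[484.8+8,19.2,3]),w2px(p,[484.8,19.2+8,3]))
im=p["image"].astype(int); m=(im[...,0]-im[...,1]>40); m[:232]=0;m[250:]=0;m[:,:250]=0;m[:,280:]=0
v,u=np.nonzero(m);print("ring px",(u.min()+u.max())/2,(v.min()+v.max())/2,u.mean(),v.mean(),len(u))
save(p,"s10b.png",(245,205,285,255),14)
E
```

```text
[264.27292942 227.77231502] [264.12174272 240.1330152 ] [261.30675738 238.63622719] [261.99282428 242.18394212]
ring px 264.0 240.5 263.9 241.03333333333333 30
```

View pics/s10b.png

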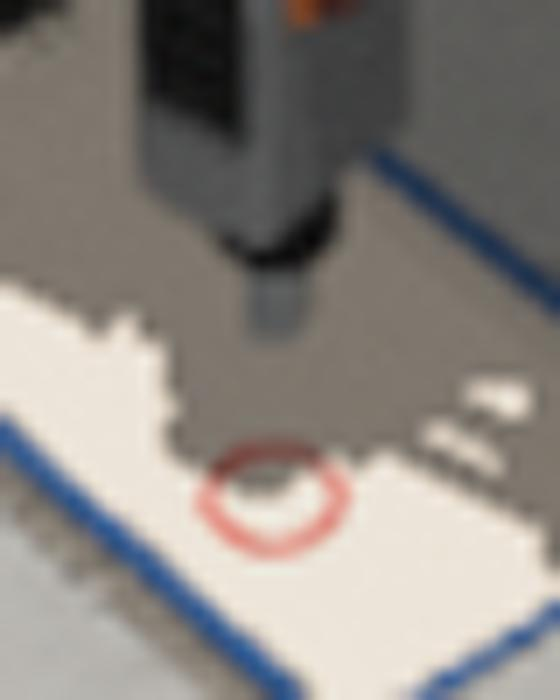

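The tip and ring line up, with predicted and seen pixels within 1 px. I'll descend to just above the floor.

```bash
python3 -m handwheel '[{"gripper":1,"tx":0,"ty":0,"tz":0.01,"rx":0,"ry":0,"rz":0},{"gripper":1,"tx":0,"ty":0,"tz":0.012,"rx":0,"ry":0,"rz":0},{"gripper":1,"tx":0,"ty":0,"tz":0.008,"rx":0,"ry":0,"rz":0},{"gripper":1,"tx":0,"ty":0,"tz":0.004,"rx":0,"ry":0,"rz":0},{"gripper":1,"tx":0,"ty":0,"tz":0,"rx":0,"ry":0,"rz":0},{"gripper":1,"tx":0,"ty":0,"tz":0,"rx":0,"ry":0,"rz":0}]'
python3 - <<'E'
from h import *
P0,R0,o=cur(); print(o["ft_force"]); print("tip est",P0+R0.apply([0,0,263.5]))
E
for i in 1 2 3; do :; done
python3 -m handwheel '[{"gripper":1,"tx":0,"ty":0,"tz":0.001,"rx":0,"ry":0,"rz":0},{"gripper":1,"tx":0,"ty":0,"tz":0.001,"rx":0,"ry":0,"rz":0},{"gripper":1,"tx":0,"ty":0,"tz":0.001,"rx":0,"ry":0,"rz":0},{"gripper":1,"tx":0,"ty":0,"tz":0,"rx":0,"ry":0,"rz":0}]'
python3 - <<'E'
from h import *
P0,R0,o=cur(); print(o["ft_force"]); print("tip est",P0+R0.apply([0,0,263.5]))
E
```

```text
t: 23.78
ee_pos: [484.6, 19.1, 270.9]
orientation: [2.221, 2.222, -0.002]
ft_force: [0.2, 0.6, -0.7]
width: 25.7
[ 0.23596763  0.61580422 -0.70019953]
tip est [484.43927862  18.86967365   7.40082484]
t: 24.28
ee_pos: [484.4, 19.1, 267.7]
orientation: [2.221, 2.222, -0.002]
ft_force: [-0.4, 0.5, -1.8]
width: 26.0
[-0.40570612  0.46201712 -1.75520671]
tip est [484.14112838  18.87537803   4.20270703]
```

```bash
python3 -m handwheel '[{"gripper":1,"tx":0,"ty":0,"tz":0.001,"rx":0,"ry":0,"rz":0},{"gripper":1,"tx":0,"ty":0,"tz":0.001,"rx":0,"ry":0,"rz":0},{"gripper":1,"tx":0,"ty":0,"tz":0,"rx":0,"ry":0,"rz":0}]'
python3 -m handwheel '[{"gripper":1,"tx":0,"ty":0,"tz":0,"rx":0,"ry":0,"rz":0}]'
python3 -m handwheel '[{"gripper":1,"tx":0,"ty":0,"tz":0.001,"rx":0,"ry":0,"rz":0},{"gripper":1,"tx":0,"ty":0,"tz":0.001,"rx":0,"ry":0,"rz":0},{"gripper":1,"tx":0,"ty":0,"tz":0,"rx":0,"ry":0,"rz":0}]'
python3 -m handwheel '[{"gripper":1,"tx":0,"ty":0,"tz":0,"rx":0,"ry":0,"rz":0}]'
python3 -m handwheel '[{"gripper":1,"tx":0,"ty":0,"tz":0.001,"rx":0,"ry":0,"rz":0},{"gripper":1,"tx":0,"ty":0,"tz":0,"rx":0,"ry":0,"rz":0}]'
python3 -m handwheel '[{"gripper":1,"tx":0,"ty":0,"tz":0,"rx":0,"ry":0,"rz":0}]'
```

```text
t: 24.65
ee_pos: [484.5, 19.1, 265.8]
orientation: [2.221, 2.222, -0.002]
ft_force: [-0.5, 0.5, 0.4]
width: 25.9
t: 24.78
ee_pos: [484.5, 19.1, 265.8]
orientation: [2.221, 2.222, -0.002]
ft_force: [0.2, -0.9, 1.2]
width: 25.6
t: 25.15
ee_pos: [484.5, 19.1, 263.7]
orientation: [2.221, 2.222, -0.002]
ft_force: [-0.1, 0.7, 0.5]
width: 25.7
t: 25.28
ee_pos: [484.5, 19.1, 263.8]
orientation: [2.221, 2.222, -0.002]
ft_force: [-0.7, -0.1, 2.1]
width: 26.1
t: 25.52
ee_pos: [484.5, 19.1, 262.8]
orientation: [2.221, 2.222, -0.002]
ft_force: [-0.9, -0.0, 2.2]
width: 25.9
t: 25.65
ee_pos: [484.5, 19.1, 262.8]
orientation: [2.221, 2.222, -0.002]
ft_force: [-0.4, -1.1, 1.9]
width: 25.9
```

```bash
python3 -m handwheel '[{"gripper":1,"tx":0,"ty":0,"tz":0.001,"rx":0,"ry":0,"rz":0},{"gripper":1,"tx":0,"ty":0,"tz":0.0007,"rx":0,"ry":0,"rz":0},{"gripper":1,"tx":0,"ty":0,"tz":0,"rx":0,"ry":0,"rz":0}]'
python3 - <<'E'
from h import *
import pickle
F=[]
for i in range(5):
    p=viewer.get_image("scene"); P0,R0,o=cur(); F.append(o["ft_force"][2])
print(np.round(F,2),np.mean(F)); print("tip est",P0+R0.apply([0,0,263.5]),o["t"],o["width"],R0.as_matrix()[:,2])
save(p,"s11.png",(100,120,370,340),2.9); save(p,"s11b.png",(245,205,285,255),14);pickle.dump(p,open("scene11.pkl","wb"))
E
```

```text
t: 26.02
ee_pos: [484.5, 19.1, 261.0]
orientation: [2.221, 2.222, -0.002]
ft_force: [-0.2, -0.7, 3.4]
width: 25.7
[2.42 2.7  3.63 2.92 2.86] 2.9072628229643924
tip est [484.28157714  18.86329706  -2.41333388] 26.275 26.21026079565057 [-7.12398271e-04 -9.58588143e-04 -9.99999287e-01]
```

View pics/s11.png

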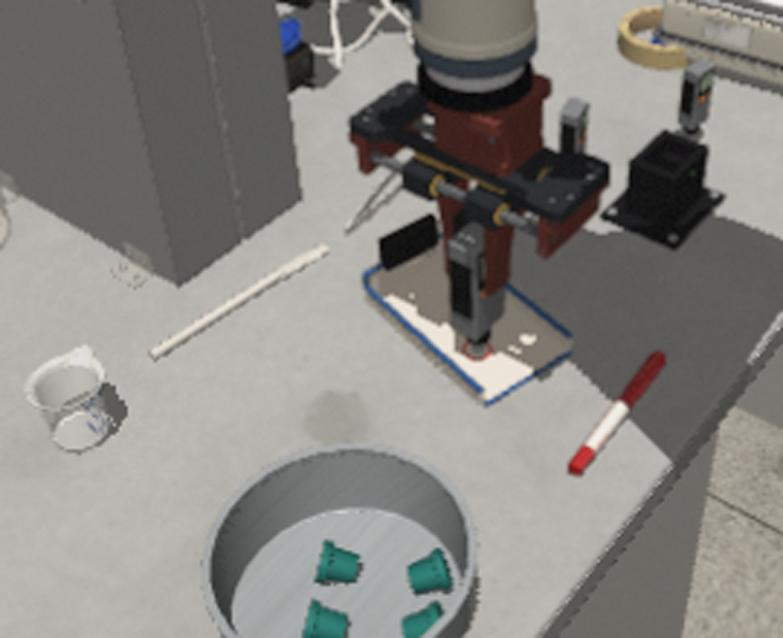

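View pics/s11b.png

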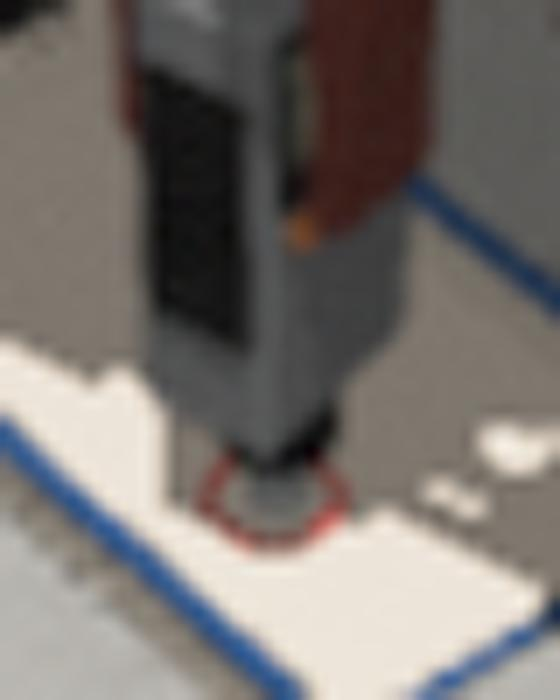

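The probe is centred in the ring. The net push is about 4.2 N and the tip is about 5.4 mm past contact, so the two measures agree. I'm handing in.

```bash
python3 - <<'E'
from h import *
print(ctrl.close_job())
E
```

```text
the job is handed in; nothing more can be done
None
```

I handed the job in at about 26.3 s with the gauge still held upright on the tray and its probe inside the red ring.

- **Stoppers:** I tipped the tray to about 24° over the dish and all four stoppers slid off the lip. Both cameras showed them lying in the dish, and no frame showed the gripper touching one.
- **Tray:** I set it back flat at its starting place and let go. The wrist force changed sign at touch-down, and the picture afterwards showed the tray standing free and empty.
- **Gauge:** I took the large gauge from the dock. In the close-up the probe is centred in the ring, and the estimated tip is within about 1–2 mm of the measured ring centre.
- **Push:** The probe is about 5.4 mm in, past the red band's 3 mm and short of the 9 mm stop. The net push of about 4.2 N agrees with the spring figures given.

**Limits of the checks:**
- The wrist force reading scatters by about ±0.7 N.
- I could not make out the red band at the camera's resolution, so how far the probe is in rests on arm height and force.
- In the final pose the arm blocked the top camera's view of the tip, so the last look came from the scene camera alone.
- My first two move commands were refused for missing fields and moved nothing.

The dish, marker, small beaker, spatula, tweezers and the two smaller gauges look undisturbed in the last picture. The petri dish was hidden behind the arm there, but it was in place in the earlier views.

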